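# Load the kit tray into the rack and prove the catch

### The arm

A 6-joint arm with a two-finger parallel gripper is mounted at the origin on the work surface. World frame = base frame: x ahead of the robot, y to its left, z up, the work surface at z = 0. Lengths are in mm, angles in rad, forces in N, time in s.
With the tool pointing down it reaches from about 275 to 1000 mm from the base axis. Payload 8.4 kg.
Tool frame: the origin (TCP) lies at the very end of the fingers, on their centre line; the grasp point (between the pads) lies behind it (r.grip_point_offset is the x of the grasp point in the tool frame, in mm); x points along the fingers, z is the direction in which the jaws open and shut, and the axes are right-handed (so a half turn about x gives the same grasp; the last joint's range is limited). The gripper opens to 85 mm and grips with 20 to 120 N. Pads are 22 mm wide; open, the fingers measure 114 mm over their backs; the gripper's body (76 mm by 85 mm) begins 54 mm behind the grasp point. The pads swing forward as they close: fully open they stand 13 mm farther back than shut.
Start: joints at [-1.338, 0.353, 1.633, -0, 1.155, -0.002], TCP at [145.404, -607.853, 196.181] pointing down, gripper open.
Joint ranges: [-2.63, 2.63], [-0.92, 2.1], [0.06, 2.66], [-1.3, 4.44], [0, 2.69], [-3.02, 3.02]. Speed limits (rad/s): [2.22, 2.22, 2.79, 3.14, 3.14, 3.14].

### API

Orientations are given as [roll, pitch, yaw] about the fixed x, y, z axes, in that order (R = Rz(yaw) Ry(pitch) Rx(roll)).
In Python, from rig import r, vision, order gives the robot as it stands. The module is installed in compiled form; this text tells all that it offers.
- The arm moves only by the tool step_arm, never from a script. Its argument "rows" is a list of rows, each a list of 7 numbers: the shift along the world's x, y, z in mm, then the turn, a rotation vector about the world's x, y, z in rad, then the finger opening in mm, from 0 to 85.4. A call has exactly 8 rows; each row is the pose to reach, as a shift and turn from the pose measured when the call began; what a row does not reach only later rows make up. A row lasts 1/8 s, in which the tool goes at most 62.5 mm and 10.7 degrees, less where a joint would pass 70% of its speed; a pose out of reach is approached as far as the arm can. A call with a gripper value outside its range is refused whole. The fingers move at their own pace and stop on an object; "force" is the grip in N (left out, the last holds). Time passes only in rows, so rows that repeat a pose let the fingers close, or fill a call up. It gives the time, the measured TCP pose, the force and the opening at its end, in the units of the state.
- r.sense(): the state, without advancing time (a new reading comes with each control period).
- vision.grab_frame(name): name is "side" or "top"; returns (picture, depth): 384x512x3 uint8, red, green, blue; 384x512 float32, mm along the optical axis (not along the pixel's ray), 0 where there is no reading.
- vision.camera_info(name): a dict with "K" (3x3 intrinsics, pixels), "origin" and "attitude" of the camera in the world. Camera axes: x right, y down, z forward; pixel columns grow to the right and rows downward; lengths in mm; the calibration is good to about 2 mm. A picture is of the moment at which its call begins. camera_info takes no time and is no camera call.
- order.sign_off(): hands the job in, once; it reports no verdict.
The state is a dict: "clock": time; "qpos": joint angles; "qvel": joint speeds; "joint_efforts": joint torques, N m; "eef_pos": TCP position; "tcp_rot": TCP orientation; "contact_force": force on the tool from outside, world axes, zero at the start; "wrist_torque": the same for the moment, N m; "opening": opening from 0.0 (shut) to 1.0 (fully open).
Only numpy, scipy, OpenCV 4.12 (cv2) and the standard library are available. Lean on these libraries where they do the work, as an engineer would, in place of code of your own. Each camera call takes 0.05 s, during which the arm holds its last target.

### The job

Put the loaded kit tray away: slide it, tab towards you, into the open lower slot of the wooden rack until the spring catch snaps behind its rear wall. Then pull straight back on the tab with about 12 N (at least 8, never more than 25) for half a second to prove that the catch holds, and let go, leaving the tray home with both coils in their pockets. Keep the tray level and leave the other things on the table alone.

Things in the scene. Friction and masses are not known exactly. Their poses are not given: they have to be found in the camera images.
- rack: Fixed light-wood tray rack, 118 mm wide, 165 mm deep behind its front face, open at the back, 170 mm high, plus a loading ledge 105 mm long in front of the face. Origin on the table under the middle of the front face; its x axis points horizontally into the slot (away from the robot), z up. Ledge and slot floor are one level surface 20 mm above the table with two slippery white runners along x.
- slot_mouth (a point): Middle of the slot's mouth, on its floor, in the plane of the rack's front face, 20 mm above the table; axes as the rack's. The slot is 102 mm wide and clear from 20 to 96 mm above the table. Two flared aluminium guides widen the mouth to about 128 mm over the last 29 mm before the face, reaching 49 mm above the table.
- overhang_edge (a point): Middle of the lower front edge of the rack's 12 mm thick top board, which overhangs face and ledge by 45 mm, 158 mm above the table. Under it the gripper must lean back towards the robot (about 30 to 45 degrees) to work on a tray that is deep in the slot.
- tray_mid (a point): Middle of the loose grey kit tray (about 0.47 kg loaded), 15 mm above its underside; x points to its rear wall (the end that enters the slot first), z up. Body 150 mm long in x, 96 mm wide, side and front walls 26 mm high, rear wall 30 mm high, 5 mm thick; a 10 mm upright spine on its centre line. Home: this point about 59 mm behind the rack's front face, the front wall 16 mm out of it.
- tray_fin (a point): Grasp point on the tray's carrying fin, over the tray's middle and nearly over its centre of mass: an upright plate 10 mm thick (in y), 44 mm long (in x), its top 66 mm above the tray's underside; this point is 54 mm above the underside. The coils beside it reach 25 mm above the underside. Axes as the tray's.
- tray_tab (a point): Grasp point on the tray's front tab, an upright plate 10 mm thick (in y), standing 43 mm out of the front wall, from 24 to 54 mm above the tray's underside; this point lies 97 mm in front (-x) of the tray's middle and 39 mm above the underside. Axes as the tray's.
- tray: The same tray; origin on its underside under tray_mid, axes as there. Sliding home, it stops lightly at the catch, must be pushed on with about 3 to 8 N to lift it, and 4 mm past home meets a springy buffer (2 N per mm, 9 mm of travel).
- coil1_mid (a point): Middle of a loose coil with dark iron core (64 x 34 x 21 mm, 0.11 kg) lying in the tray's pocket at the tray's +y side, 24.5 mm from the spine's middle; pocket walls 18 mm high.
- coil2_mid (a point): Middle of the like coil in the pocket at the tray's -y side.
- catch (a joint): Height in m by which the catch's pawl is lifted: 0 hanging down, about 0.008 while the tray's rear wall passes under it, back to 0 when it has dropped in behind (inside) the rear wall. The steel pawl hangs from the slot's roof on the centre line, 129 mm behind the front face, its ramp facing the mouth.
- catch_block: The block under the slot roof that carries the pawl, origin 124 mm behind the front face, 90 mm above the table. It gives elastically along the slot, about 0.2 mm per N of pull. The tray plays about 4 mm between catch and buffer. A pull on the tab reaches the catch almost undiminished (sliding friction on the runners is under 1 N).
- speaker: Bystander: round steel loudspeaker, 104 mm across, 46 mm high, lying face down; origin under its middle.
- pump: Bystander: blue and silver solder sucker lying on the table, 170 mm long, 21 mm thick; origin under its middle.
- iron_stand: Bystander: soldering iron in a coil stand on a 100 x 75 mm base, leaning to its +x side, about 220 mm high; origin under the base.
There are look-alikes about, which are no part of the job. There is more than one size of the tray; the job needs the smaller.

How it is judged:
By the outcome, as a careful person would: the job done as asked, in the order asked, and still so for the second after the job is handed in, with the robot touching nothing.
It also fails if it takes over 72 s, if anything falls off the work surface, if the arm or the gripper's body presses on something with over 40 N, if the wrist force passes 120 N, or if a joint passes its speed limit or range.

## Working session

There is one attempt and no reset: what is moved stays moved. The work goes in short steps, Python scripts to look and compute and a tool call to move; the robot and the scene stay as the last step left them, time stands still between calls to the robot, and variables do not carry over. Pictures are saved under pics/ and viewed, and the job is handed in when it is done.

Besides the shell and the picture viewer there is one more tool, called after "Request:" as name(argument=value, ...) on one line, values as JSON. step_arm: Moves the arm, as the interface text tells. Its arguments: {"type":"object","properties":{"rows":{"type":"array"},"force":{"type":"number"}},"required":["rows"]}

```bash
mkdir -p pics; cat > h.py <<'E'
import numpy as np, cv2
from rig import r, vision, order
from scipy.spatial.transform import Rotation as R
E
python3 - <<'E'
from h import *
print(r.sense()); print(r.grip_point_offset)
for n in ("side","top"):
    im,d=vision.grab_frame(n); i=vision.camera_info(n); print(n,i)
    cv2.imwrite(f"pics/{n}0.png",cv2.resize(im[...,::-1],(800,600),interpolation=cv2.INTER_CUBIC)); np.savez(f"{n}0.npz",im=im,d=d)
E
```

```text
{'clock': 0.0, 'qpos': array([-1.33840453e+00,  3.53634037e-01,  1.63413252e+00, -3.31281024e-05,
        1.15521343e+00, -2.39402855e-03]), 'qvel': array([-0.00180298,  0.00106666, -0.00111087, -0.00102116,  0.00015774,
       -0.00110701]), 'joint_efforts': array([-2.93509016e-03, -6.05257201e+01, -3.42064941e+01, -1.60723744e-04,
        9.47237480e-03,  1.43500461e-05]), 'eef_pos': array([ 145.26765649, -607.34093711,  195.47122371]), 'tcp_rot': array([-3.12215717,  1.56940866,  1.82503103]), 'contact_force': array([-0.60501618, -0.17980496,  0.30074488]), 'wrist_torque': array([-0.03455684, -0.00964946, -0.02142675]), 'opening': 0.9980260125981479}
-18.700000000000003
side {'K': array([[391.14639016,   0.        , 255.94863901],
       [  0.        , 391.14639016, 196.8904583 ],
       [  0.        ,   0.        ,   1.        ]]), 'origin': array([ 375.51243102, -799.25739147,  778.36685066]), 'attitude': array([-2.24003135, -0.00519269, -0.17730227])}
top {'K': array([[354.35625372,   0.        , 253.98404658],
       [  0.        , 354.35625372, 193.77811411],
       [  0.        ,   0.        ,   1.        ]]), 'origin': array([ 463.41483639,   44.1048054 , 1057.09963536]), 'attitude': array([-3.0753422 ,  0.03354283, -1.58736274])}
```

View pics/side0.png

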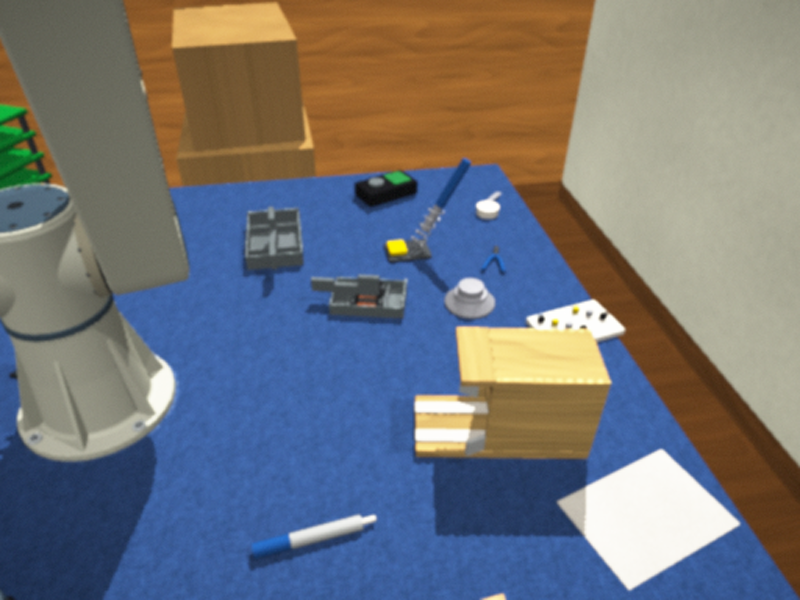

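View pics/top0.png

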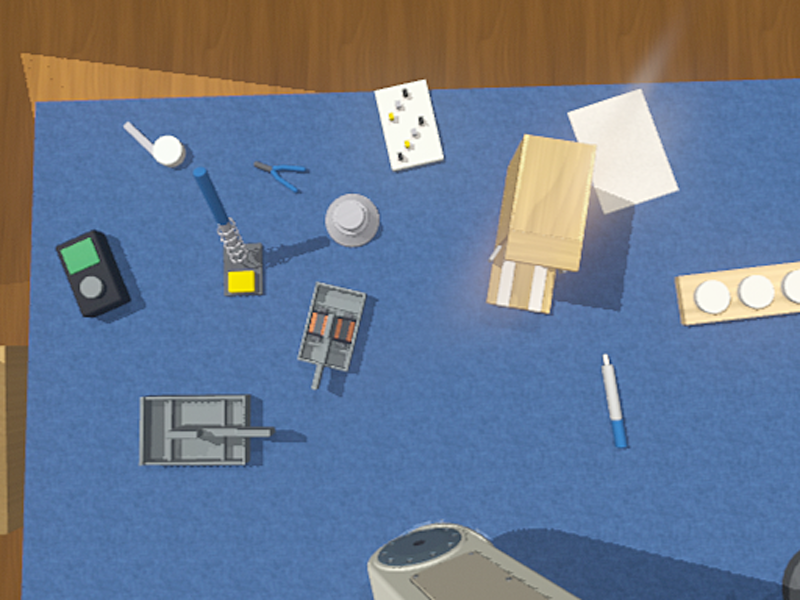

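The pictures show two grey trays: a large empty one at top (195,430) and a smaller one with two copper coils at (332,330). The smaller, loaded one fits. The rack is at top (540,220), with its ledge and white runners towards the robot. I'll confirm in a crop and measure.

```bash
cat >> h.py <<'E'
def cloud(n,d):
    i=vision.camera_info(n);K=i["K"];v,u=np.mgrid[:384,:512]
    p=np.stack([(u-K[0,2])*d/K[0,0],(v-K[1,2])*d/K[1,1],d],-1)
    return p@R.from_euler('xyz',i["attitude"]).as_matrix().T+i["origin"]
def load(n,k): 
    z=np.load(f"{n}{k}.npz"); return z["im"],z["d"]
E
python3 - <<'E'
from h import *
im,d=load("top",0); P=cloud("top",d)
def crop(a,b,c,e,s,name): cv2.imwrite(name,cv2.resize(im[b:e,a:c,::-1],None,fx=s,fy=s,interpolation=cv2.INTER_NEAREST))
crop(180,170,245,255,7,"pics/c1.png"); crop(300,80,390,210,4,"pics/c2.png")
def reg(a,b,c,e): 
    return P[b:e,a:c].reshape(-1,3)
t=reg(180,170,245,255)
print("table z",np.median(P[300:330,300:330,2]))
up=t[t[:,2]>13]
print(np.histogram(up[:,2],bins=np.arange(10,80,4)))
(c,s,a)=cv2.minAreaRect(up[:,:2].astype(np.float32)); print("rect",c,s,a)
f=t[t[:,2]>57]; print("fin",len(f),f.mean(0),cv2.minAreaRect(f[:,:2].astype(np.float32)))
g=reg(300,80,390,210)
tp=g[g[:,2]>155]; print("rack top",tp[:,2].mean(),cv2.minAreaRect(tp[:,:2].astype(np.float32)), cv2.boxPoints(cv2.minAreaRect(tp[:,:2].astype(np.float32))))
E
```

```text
table z -0.8148282582943693
(array([  9,  76, 147, 387, 162,  31,   9,  22,  44,  20,  46,  21,   5,
        33,  20,   0,   0]), array([10, 14, 18, 22, 26, 30, 34, 38, 42, 46, 50, 54, 58, 62, 66, 70, 74,
       78]))
rect (500.121337890625, 178.65728759765625) (178.9962158203125, 213.9329833984375) 24.659759521484375
fin 79 [484.69103483 160.27994806 328.89091071] ((468.93682861328125, 129.3473358154297), (165.4653778076172, 42.524513244628906), 71.88050079345703)
rack top 179.93038521933838 ((603.3948364257812, -132.85768127441406), (174.94149780273438, 415.975830078125), 61.154056549072266) [[ 379.01324  -109.130005]
 [ 743.3748   -309.82013 ]
 [ 827.7764   -156.58536 ]
 [ 463.41486    44.104767]]
```

View pics/c1.png

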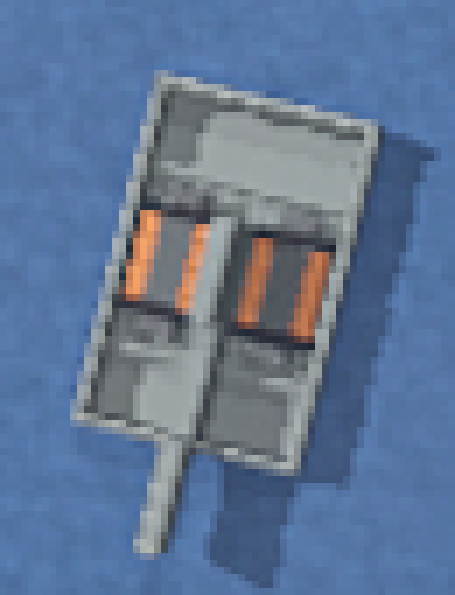

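View pics/c2.png

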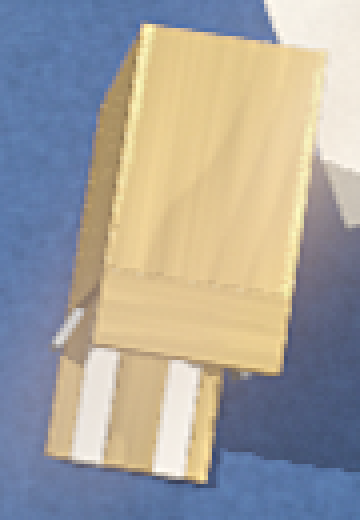

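```bash
cat >> h.py <<'E'
def ray(n,uv,z):
    i=vision.camera_info(n);K=i["K"];uv=np.atleast_2d(uv).astype(float)
    q=np.c_[(uv[:,0]-K[0,2])/K[0,0],(uv[:,1]-K[1,2])/K[1,1],np.ones(len(uv))]@R.from_euler('xyz',i["attitude"]).as_matrix().T
    o=i["origin"]; return o+q*((z-o[2])/q[:,2])[:,None]
E
python3 - <<'E'
from h import *
im,d=load("top",0); P=cloud("top",d)
ok=d>0
def rect(p): 
    c,s,a=cv2.minAreaRect(p[:,:2].astype(np.float32)); return np.round(c,1),np.round(s,1),round(a,2)
def sel(a,b,c,e,lo,hi):
    m=np.zeros(d.shape,bool); m[b:e,a:c]=True
    m&=ok&(P[...,2]>lo)&(P[...,2]<hi)
    n,l,st,_=cv2.connectedComponentsWithStats(m.astype(np.uint8),connectivity=8)
    return m&(l==1+np.argmax(st[1:,4]))
def pca(p):
    c=p.mean(0); w,v=np.linalg.eigh(np.cov((p-c)[:,:2].T)); return c,np.degrees(np.arctan2(v[1,1],v[0,1])),np.sqrt(w)*np.sqrt(12)
# tray grey silhouette by colour, rays at rim heights
hsv=cv2.cvtColor(im,cv2.COLOR_RGB2HSV)
m=np.zeros(d.shape,np.uint8); m[170:255,180:245]=((hsv[170:255,180:245,1]<70)|(hsv[170:255,180:245,0]<30))*255
n,l,st,_=cv2.connectedComponentsWithStats(m); k=1+np.argmax(st[1:,4]); m=((l==k)*255).astype(np.uint8)
cv2.imwrite("pics/m1.png",cv2.resize(m[170:255,180:245],None,fx=6,fy=6,interpolation=0))
body=cv2.morphologyEx(cv2.morphologyEx(m,cv2.MORPH_CLOSE,np.ones((5,5))),cv2.MORPH_OPEN,np.ones((13,13)))
v,u=np.nonzero(body); q=ray("top",np.c_[u,v],26); print("body@26",rect(q))
f=P[sel(180,170,245,255,56,75)]; print("fin top",len(f),pca(f))
f=P[sel(180,170,245,255,45,57)]; print("tab top",len(f),pca(f))
t=P[sel(300,80,390,210,172,190)]; print("rack top",rect(t),np.median(t[:,2]))
t=P[sel(300,80,390,230,14,28)]; print("ledge",rect(t),np.median(t[:,2]))
w=np.zeros(d.shape,bool); w[160:205,310:360]=(im[160:205,310:360].min(-1)>190)
n,l,st,_=cv2.connectedComponentsWithStats(w.astype(np.uint8))
for k in range(1,n):
    if st[k,4]>40:
        v,u=np.nonzero(l==k); q=ray("top",np.c_[u,v],20); print("runner",st[k],rect(q),pca(q))
for name,hh in (("speaker",(205,120,245,160)),): 
    s=P[sel(*hh,8,60)];print(name,rect(s))
E
```

```text
body@26 (array([490.1, 201.4]), array([ 97.8, 154.4]), 75.52)
fin top 58 (array([492.39448599, 202.34336178,  65.2291311 ]), np.float64(165.78254087073944), array([10.31682858, 43.47142086]))
tab top 69 (array([402.67621487, 225.70099924,  52.7579562 ]), np.float64(166.24743912866467), array([10.90073708, 50.31853923]))
rack top (array([ 590.3, -212.4]), array([5. , 2.4]), 89.02) 172.48515857788823
ledge (array([ 579.8, -156.9]), array([117.6, 119.6]), 79.1) 17.384134010361095
runner [318 167  12  29 218] (array([ 567.3, -125.6]), array([22.4, 82.2]), 79.0) (array([ 567.02566129, -125.60132441,   20.        ]), np.float64(169.06471052614833), array([22.56613327, 82.47819021]))
runner [338 170  12  29 222] (array([ 556.2, -184.7]), array([22.7, 82.9]), 78.8) (array([ 555.55056764, -184.2022173 ,   20.        ]), np.float64(169.4682562928542), array([22.73245848, 82.77581073]))
speaker (array([696.3, 164.8]), array([98.9, 99.1]), 19.5)
```

View pics/m1.png

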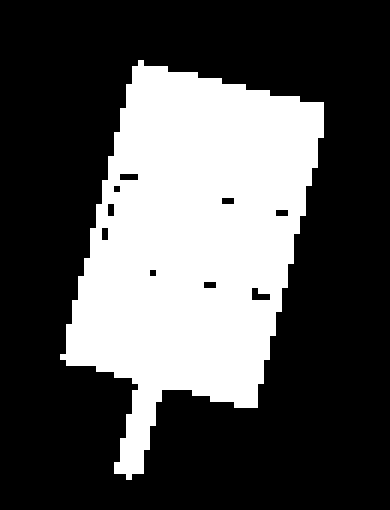

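```bash
python3 - <<'E'
from h import *
im,d=load("top",0); P=cloud("top",d)
m=np.zeros(d.shape,bool); m[80:210,300:390]=True
print(np.histogram(P[m&(d>0)][:,2],bins=np.arange(-5,185,5)))
for lo,hi in ((160,178),):
    k=m&(d>0)&(P[...,2]>lo)&(P[...,2]<hi)
    k=cv2.morphologyEx(k.astype(np.uint8),cv2.MORPH_OPEN,np.ones((3,3)))>0
    p=P[k]; b=cv2.minAreaRect(p[:,:2].astype(np.float32)); print(b,np.median(p[:,2])); print(cv2.boxPoints(b))
k=m&(d>0)&(P[...,2]>14)&(P[...,2]<26); p=P[k]
yaw=np.radians(-10.8); X=np.array([np.cos(yaw),np.sin(yaw)]);Y=np.array([-X[1],X[0]])
a=p[:,:2]@X;b=p[:,:2]@Y
print("ledge x",np.percentile(a,[0,1,5,50,99,100]),"y",np.percentile(b,[0,1,3,50,97,99,100]))
side,ds=load("side",0); S=cloud("side",ds)
cv2.imwrite("pics/s2.png",cv2.resize(side[200:305,255:400,::-1],None,fx=5,fy=5,interpolation=0))
E
```

```text
(array([3784, 2188,   36,  234,  840,  168,   21,    9,   14,   12,   34,
         20,   14,   12,   10,   14,   13,   13,   15,   13,   15,   16,
         13,   16,   14,   21,   13,   16,   13,   17,   19,   16,   25,
        271, 3221,  384,    0]), array([ -5,   0,   5,  10,  15,  20,  25,  30,  35,  40,  45,  50,  55,
        60,  65,  70,  75,  80,  85,  90,  95, 100, 105, 110, 115, 120,
       125, 130, 135, 140, 145, 150, 155, 160, 165, 170, 175, 180]))
((682.9588623046875, -177.20962524414062), (119.40090942382812, 210.49273681640625), 79.4938735961914) 167.59641772203418
[[ 568.5911   -216.71854 ]
 [ 775.555    -255.09991 ]
 [ 797.3266   -137.70071 ]
 [ 590.36273   -99.319336]]
ledge x [539.22483791 540.19185267 543.63180384 583.64217832 734.45221837
 807.91912716] y [-110.23609933 -102.85775014 -100.29423109  -40.95481511   12.76801011
   13.74762901   23.36310741]
```

View pics/s2.png

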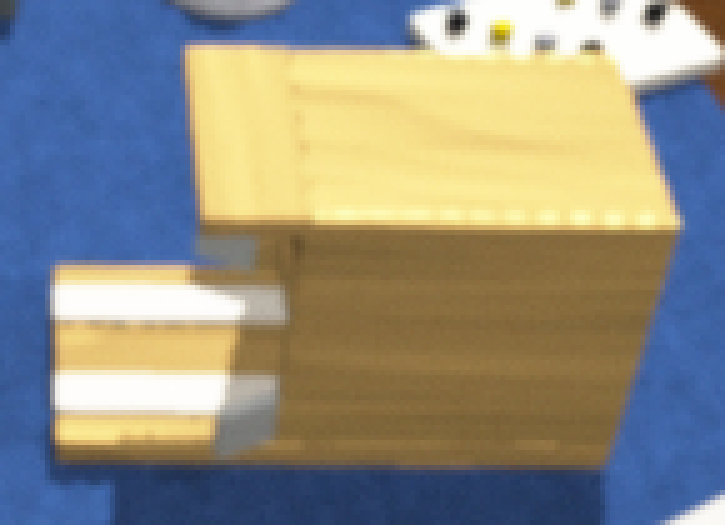

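Tray middle ≈ (491.5, 202), yaw −14.4°. The body measures 98×154 mm and the fin top is at 65 mm, so it's the small tray. Rack origin ≈ (624, −166), yaw ≈ −10.7°; the top board measures 210×119 mm as it should. I plan to grip the fin leaning back 30°.

```bash
cat >> h.py <<'E'
def tgt(g,yawdeg,lean):
    """grasp pt g; tool x leaning forward; returns needed shift, rotvec from present"""
    y,t=np.radians([yawdeg,lean]); s=r.sense(); R0=R.from_euler('xyz',s['tcp_rot'])
    X=np.array([np.sin(t)*np.cos(y),np.sin(t)*np.sin(y),-np.cos(t)])
    best=None
    for sg in(1,-1):
        Z=sg*np.array([-np.sin(y),np.cos(y),0]); Rt=R.from_matrix(np.c_[X,np.cross(Z,X),Z])
        rv=(Rt*R0.inv()).as_rotvec()
        if best is None or np.linalg.norm(rv)<np.linalg.norm(best[0]): best=(rv,sg)
    tcp=np.array(g)+X*(-r.grip_point_offset)
    print("t",round(s['clock'],2),"shift",np.round(tcp-s['eef_pos'],1),"rot",np.round(best[0],3),"sg",best[1],"F",np.round(s['contact_force'],1),"open",round(s['opening']*85.4,1),"q",np.round(s['qpos'],2))
RO=np.array([624.,-166.3]);RY=-10.7
def rk(x,z,y=0):
    a=np.radians(RY); return [RO[0]+x*np.cos(a)-y*np.sin(a),RO[1]+x*np.sin(a)+y*np.cos(a),z]
def inrack():
    s=r.sense(); X=R.from_euler('xyz',s['tcp_rot']).as_matrix()[:,0]; g=s['eef_pos']+X*r.grip_point_offset
    a=np.radians(RY); e=g[:2]-RO; f=s['contact_force']
    print("t",round(s['clock'],2),"rack x,y,z",np.round([e@[np.cos(a),np.sin(a)],e@[-np.sin(a),np.cos(a)],g[2]],1),"F rack",np.round([f[:2]@[np.cos(a),np.sin(a)],f[:2]@[-np.sin(a),np.cos(a)],f[2]],1),"lean",round(np.degrees(np.arccos(-X[2])),1),"open",round(s['opening']*85.4,1))
E
python3 -c "
from h import *
print(R.from_euler('xyz',r.sense()['tcp_rot']).as_matrix().round(2))
tgt([491.5,202,160],-14.4,30); tgt([491.5,202,54],-14.4,30)"
```

```text
[[-0.    0.97  0.23]
 [ 0.    0.23 -0.97]
 [-1.    0.   -0.  ]]
t 0.1 shift [355.3 807.1 -51.7] rot [-0.006 -0.529 -0.475] sg -1 F [ 0.9  0.2 -1.2] open 85.4 q [-1.34  0.35  1.63  0.    1.16 -0.  ]
t 0.1 shift [ 355.3  807.1 -157.7] rot [-0.006 -0.529 -0.475] sg -1 F [ 0.9  0.2 -1.2] open 85.4 q [-1.34  0.35  1.63  0.    1.16 -0.  ]
```

Request:
step_arm(rows=[[22,50,20,0,-0.033,-0.03,45],[44,100,20,0,-0.066,-0.06,45],[66,150,20,0,-0.1,-0.09,45],[88,200,20,0,-0.13,-0.12,45],[110,250,20,0,-0.165,-0.15,45],[132,300,20,0,-0.2,-0.18,45],[154,350,20,0,-0.23,-0.21,45],[176,400,20,0,-0.265,-0.24,45]], force=60)

```text
clock: 1.1
eef_pos: [321.5, -205.9, 215.5]
tcp_rot: [1.463, 1.305, -0.116]
contact_force: [-0.1, -0.3, -0.5]
opening: 0.524
```

```bash
python3 -c "
from h import *
tgt([491.5,202,160],-14.4,30)"
```

```text
t 1.1 shift [179.  405.6 -71.7] rot [-0.006 -0.261 -0.234] sg -1 F [-0.1 -0.3 -0.5] open 44.8 q [-0.72 -0.22  2.24  0.19  0.91  0.76]
```

Request:
step_arm(rows=[[22,50,0,0,-0.033,-0.03,45],[44,100,-5,0,-0.066,-0.06,45],[66,150,-10,0,-0.1,-0.09,45],[88,200,-20,0,-0.13,-0.12,45],[112,254,-30,0,-0.165,-0.15,45],[136,308,-45,0,-0.2,-0.18,45],[160,362,-60,0,-0.23,-0.21,45],[179,405.6,-71.7,-0.006,-0.261,-0.234,45]])

```text
clock: 2.1
eef_pos: [472.6, 130.6, 161.1]
tcp_rot: [1.563, 1.059, -0.253]
contact_force: [1.1, -1.1, 0.8]
opening: 0.527
```

```bash
python3 -c "
from h import *
tgt([491.5,202,54],-14.4,30)
im,d=vision.grab_frame('side'); cv2.imwrite('pics/s3.png',cv2.resize(im[100:260,130:330,::-1],None,fx=4,fy=4))"
```

```text
t 2.1 shift [  27.9   69.1 -123.3] rot [ 0.001 -0.012 -0.006] sg -1 F [ 1.1 -1.1  0.8] open 45.0 q [ 0.54  0.02  2.28 -0.69  0.58  2.89]
```

View pics/s3.png

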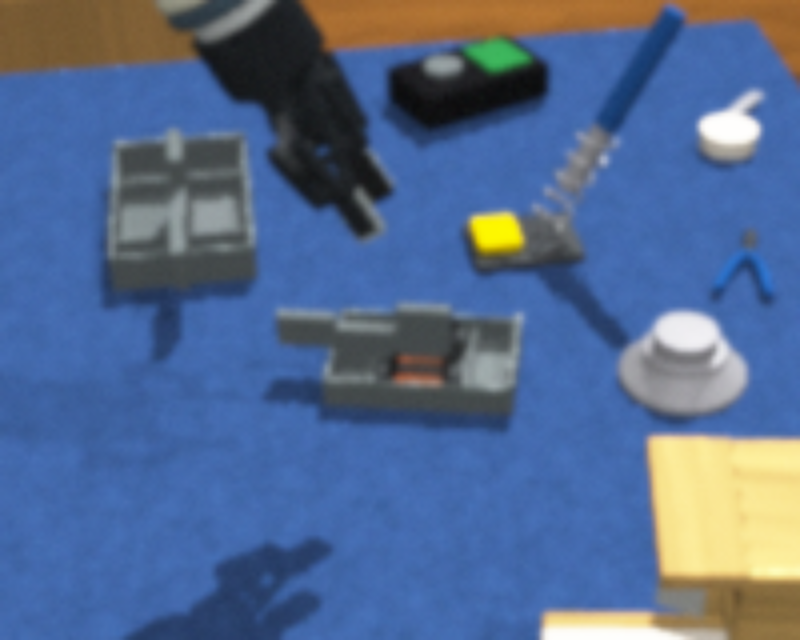

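The loaded tray is at (420,360) in the crop, with the open fingers above and behind it at (350,190). Joint 6 is nearing its limit because of the lean, so I'll use a 15° lean for the fin grasp.

```bash
python3 -c "
from h import *
tgt([491.5,202,110],-14.4,15)"
```

```text
t 2.15 shift [ 21.4  65.3 -68.4] rot [ 0.059  0.245 -0.   ] sg -1 F [1.7 2.3 0.8] open 45.0 q [ 0.55  0.03  2.27 -0.69  0.58  2.91]
```

Request:
step_arm(rows=[[3,8,0,0.01,0.04,0,45],[6,16,-5,0.015,0.08,0,45],[9,27,-10,0.025,0.12,0,45],[12,40,-20,0.035,0.16,0,45],[15,52,-30,0.045,0.2,0,45],[18,60,-45,0.055,0.23,0,45],[21.4,65.3,-60,0.059,0.245,0,45],[21.4,65.3,-68,0.059,0.245,0,45]])

```text
clock: 3.15
eef_pos: [496.1, 200.6, 91.2]
tcp_rot: [1.567, 1.309, -0.255]
contact_force: [0.7, -0.1, 0.3]
opening: 0.527
```

```bash
python3 -c "
from h import *
tgt([491.5,202,54],-14.4,15)
im,d=vision.grab_frame('top'); cv2.imwrite('pics/t4.png',cv2.resize(im[150:300,150:310,::-1],None,fx=4,fy=4))
im,d=vision.grab_frame('side'); cv2.imwrite('pics/s4.png',cv2.resize(im[100:260,130:330,::-1],None,fx=4,fy=4))"
```

```text
t 3.15 shift [  0.1   0.2 -55.3] rot [ 0.001 -0.    -0.   ] sg -1 F [ 0.7 -0.1  0.3] open 45.0 q [ 0.51  0.26  2.08 -0.31  0.63  2.56]
```

View pics/t4.png

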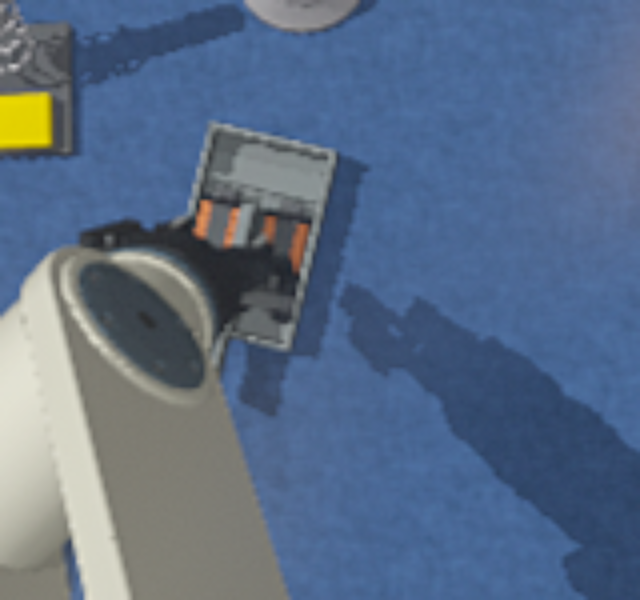

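View pics/s4.png

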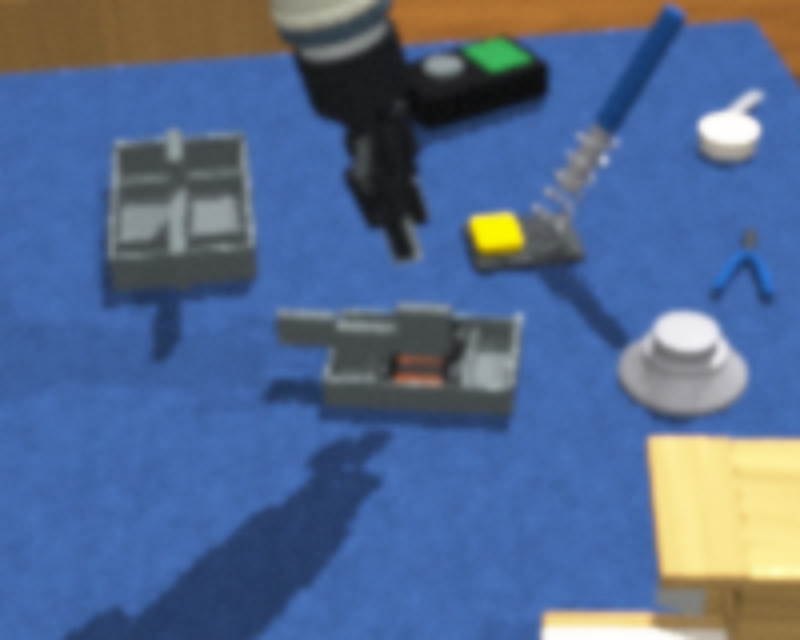

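The fingers straddle the fin line just above the small tray, at top crop (255,265) and side crop (400,255). I'll lower, then close.

Request:
step_arm(rows=[[0,0,-15,0,0,0,45],[0,0,-30,0,0,0,45],[0,0,-45,0,0,0,45],[0,0,-54,0,0,0,45],[0,0,-54,0,0,0,45],[0,0,-54,0,0,0,5],[0,0,-54,0,0,0,5],[0,0,-54,0,0,0,5]], force=60)

```text
clock: 4.25
eef_pos: [495.4, 200.2, 37.5]
tcp_rot: [1.565, 1.309, -0.257]
contact_force: [-0.7, -0.0, 0.1]
opening: 0.058
```

```bash
python3 -c "
from h import *
tgt([491.5,202,54],-14.4,15)
im,d=vision.grab_frame('side'); cv2.imwrite('pics/s5.png',cv2.resize(im[100:260,130:330,::-1],None,fx=4,fy=4))"
```

```text
t 4.25 shift [ 0.7  0.6 -1.6] rot [ 0.001 -0.001 -0.   ] sg -1 F [-0.7 -0.   0.1] open 5.0 q [ 0.51  0.36  2.11 -0.38  0.51  2.64]
```

View pics/s5.png

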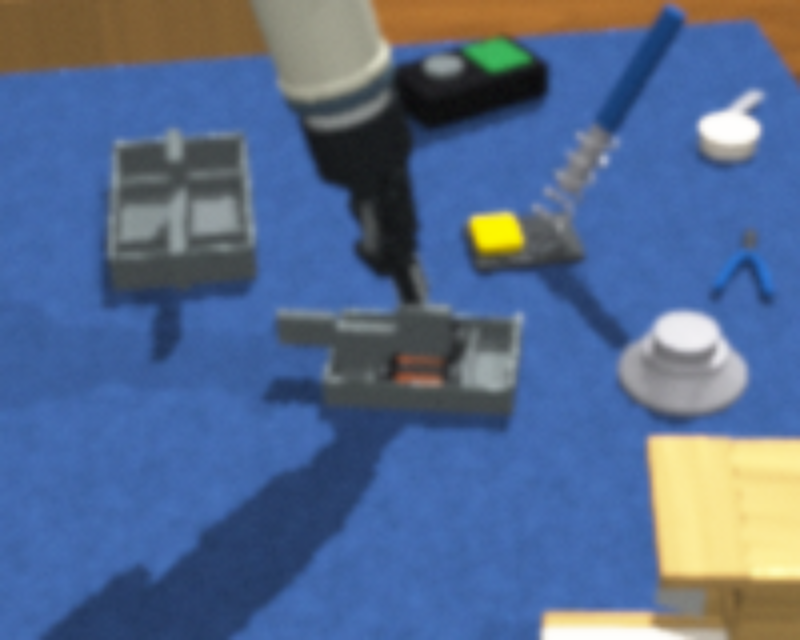

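The fingers shut to 5 mm without the fin: they sit behind it on the far side, at (413,300). I'll cross-check with the side camera and the TCP projection.

```bash
cat >> h.py <<'E'
def proj(n,p):
    i=vision.camera_info(n);K=i["K"];q=(np.atleast_2d(p)-i["origin"])@R.from_euler('xyz',i["attitude"]).as_matrix()
    return np.c_[K[0,0]*q[:,0]/q[:,2]+K[0,2],K[1,1]*q[:,1]/q[:,2]+K[1,2]]
E
python3 -c "
from h import *
s=r.sense()
for n in('side','top'):
    print(n,proj(n,s['eef_pos']),proj(n,[[491.5,202,66],[491.5,202,26],[402,225,54]]))
    im,d=vision.grab_frame(n); np.savez(f'{n}5.npz',im=im,d=d)
im,d=load('side',5);P=cloud('side',d)
u0=130;v0=100
for (a,b) in((425,307),(420,320),(300,320),(420,405),(413,285),(350,325)):
    u,v=u0+a//4,v0+b//4; print(a,b,u,v,P[v,u].round(1))
x=im[150:215,190:270,::-1].copy(); cv2.imwrite('pics/s5b.png',cv2.resize(x,None,fx=9,fy=9,interpolation=0))
im,d=load('top',5);cv2.imwrite('pics/t5b.png',cv2.resize(im[170:255,180:245,::-1],None,fx=7,fy=7,interpolation=0))
"
```

```text
side [[236.45749803 183.55478969]] [[234.93321718 176.01832838]
 [235.28386064 186.20397998]
 [206.13329005 177.73368188]]
top [[211.67158148 207.115252  ]] [[209.47858925 208.20280719]
 [211.6526377  208.55290639]
 [202.3166115  240.11286434]]
425 307 236 176 [494.4 197.9  68.6]
420 320 235 180 [490.4 194.3  56.2]
300 320 205 180 [397.7 220.6  48.8]
420 405 235 201 [483.7 156.7   2.1]
413 285 233 171 [484.9 192.1  92.6]
350 325 217 181 [435.2 218.1  42. ]
```

View pics/s5b.png

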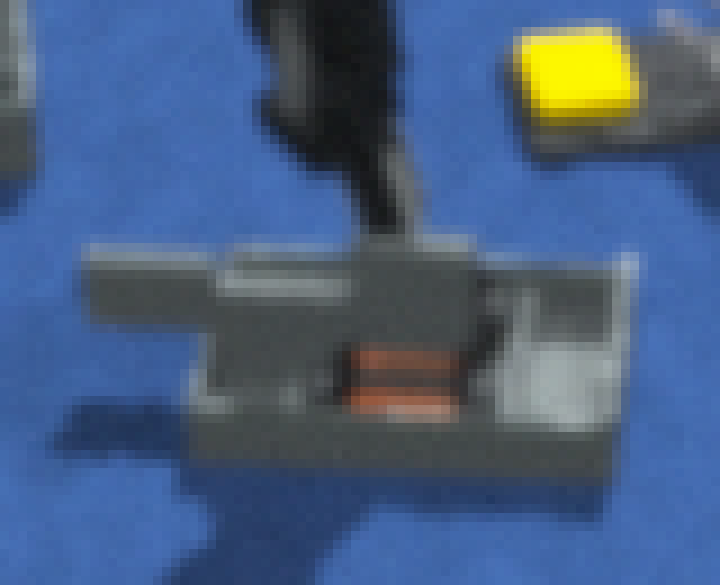

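View pics/t5b.png

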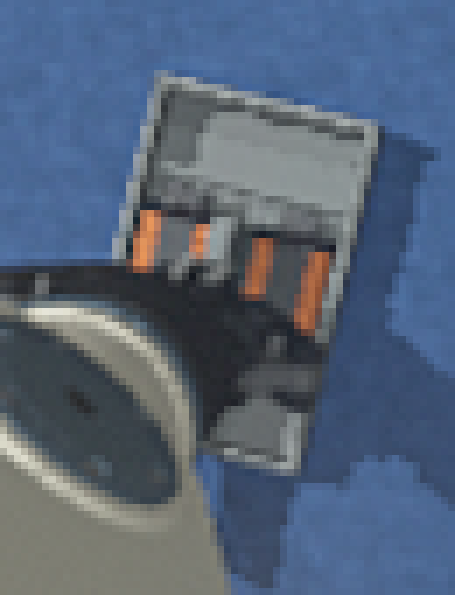

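```bash
python3 -c "
from h import *
im,d=load('top',5);P=cloud('top',d)
for v in range(203,210):
    print(v,[ (u,*P[v,u].round(0).astype(int)) for u in range(203,217)])
print('side')
im,d=load('side',5);P=cloud('side',d)
for v in (166,170,173,175,176,177,178):
    print(v,[ (u,*P[v,u].round(0).astype(int)) for u in range(228,240)])
"
```

```text
203 [(203, np.int64(508), np.int64(227), np.int64(25)), (204, np.int64(508), np.int64(225), np.int64(25)), (205, np.int64(508), np.int64(222), np.int64(23)), (206, np.int64(508), np.int64(220), np.int64(19)), (207, np.int64(508), np.int64(216), np.int64(25)), (208, np.int64(508), np.int64(213), np.int64(23)), (209, np.int64(506), np.int64(203), np.int64(68)), (210, np.int64(506), np.int64(200), np.int64(67)), (211, np.int64(506), np.int64(197), np.int64(67)), (212, np.int64(506), np.int64(195), np.int64(66)), (213, np.int64(507), np.int64(195), np.int64(45)), (214, np.int64(507), np.int64(194), np.int64(32)), (215, np.int64(508), np.int64(194), np.int64(10)), (216, np.int64(508), np.int64(190), np.int64(23))]
204 [(203, np.int64(505), np.int64(228), np.int64(24)), (204, np.int64(505), np.int64(225), np.int64(23)), (205, np.int64(505), np.int64(222), np.int64(24)), (206, np.int64(505), np.int64(219), np.int64(25)), (207, np.int64(505), np.int64(215), np.int64(27)), (208, np.int64(505), np.int64(213), np.int64(25)), (209, np.int64(503), np.int64(203), np.int64(66)), (210, np.int64(503)
[... 7556 characters left out ...]
), np.int64(192), np.int64(68)), (239, np.int64(503), np.int64(190), np.int64(69))]
178 [(228, np.int64(470), np.int64(204), np.int64(59)), (229, np.int64(472), np.int64(198), np.int64(63)), (230, np.int64(475), np.int64(200), np.int64(62)), (231, np.int64(479), np.int64(203), np.int64(59)), (232, np.int64(482), np.int64(198), np.int64(62)), (233, np.int64(485), np.int64(203), np.int64(59)), (234, np.int64(488), np.int64(197), np.int64(62)), (235, np.int64(491), np.int64(194), np.int64(64)), (236, np.int64(494), np.int64(194), np.int64(64)), (237, np.int64(498), np.int64(199), np.int64(60)), (238, np.int64(500), np.int64(194), np.int64(63)), (239, np.int64(503), np.int64(194), np.int64(63))]
```

```bash
python3 -c "
from h import *
print(proj('side',[[496.1,200.6,91.2],[495.4,200.2,37.5],[495.4,200.2,75],[472.6,130.6,161.1]]))
print(proj('top',[[496.1,200.6,91.2],[495.4,200.2,37.5],[145.4,-607.8,196]]))
im=cv2.imread('pics/s4.png'); cv2.imwrite('pics/s4b.png',cv2.resize(im[150:420,200:560],None,fx=2,fy=2))
im=cv2.imread('pics/t4.png'); cv2.imwrite('pics/t4b.png',cv2.resize(im[100:370,100:400],None,fx=2,fy=2))
"
```

```text
[[236.23498681 169.4975244 ]
 [236.47362928 183.52410785]
 [236.16578468 173.87406472]
 [230.79369873 163.66913732]]
[[208.51256792 206.27841569]
 [211.6535491  207.09403785]
 [551.56208038 350.90845361]]
```

View pics/s4b.png

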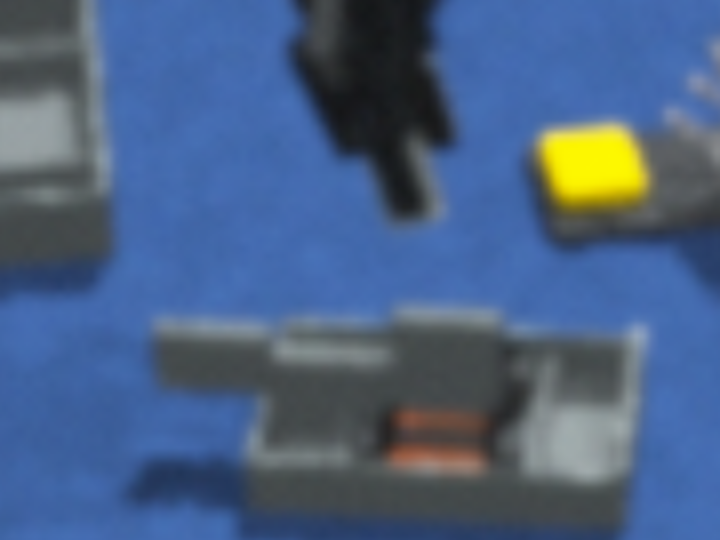

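View pics/t4b.png

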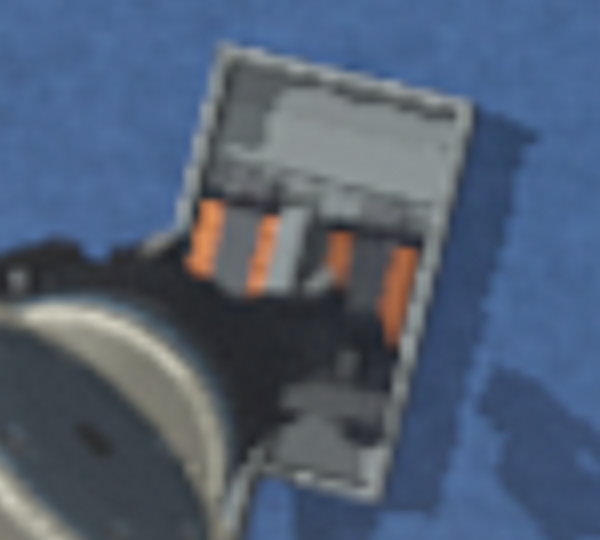

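```bash
python3 -c "
from h import *
i=vision.camera_info('side');K=i['K'];M=R.from_euler('xyz',i['attitude']).as_matrix()
def ry(u,v,y):
    q=M@np.array([(u-K[0,2])/K[0,0],(v-K[1,2])/K[1,1],1]); o=i['origin']; return o+q*(y-o[1])/q[1]
print('s4 tip',ry(232,163.5,175),ry(232,163.5,180)); print('s5 tip',ry(232,176,190)); print('s3 tip',ry(222,158.7,108))
s=r.sense(); print(s['qpos'],s['joint_efforts'],s['contact_force'],s['eef_pos'],s['tcp_rot'])
"
```

```text
s4 tip [480.8675065  175.         131.82394917] [481.40820076 180.         128.50581729]
s5 tip [480.96499685 190.          75.70212252]
s3 tip [446.64342023 108.         195.00477686]
[ 0.50810771  0.35754994  2.11448261 -0.37571776  0.5094828   2.64416034] [ 1.53878100e-03 -4.85732317e+01 -2.19655967e+01 -6.55335803e-01
 -7.18086082e-01 -5.56019440e-04] [ 0.91826794 -0.42750064  0.64525988] [495.23942676 200.11389708  37.29366726] [ 1.56379757  1.3096699  -0.2578308 ]
```

Contradiction: the reported TCP z is 37 mm, but both views show the fingertips ending just above the fin top, at z ≈ 72–75. The descent itself matched (132 → 76). So the visible tips lie about 35 mm short of the reported TCP along the tool axis. I'll raise the closed fingers and calibrate that before grasping.

Request:
step_arm(rows=[[0,0,15,0,0,0,5],[0,0,35,0,0,0,5],[0,0,50,0,0,0,5],[0,0,60,0,0,0,5],[0,0,60,0,0,0,5],[0,0,60,0,0,0,5],[0,0,60,0,0,0,5],[0,0,60,0,0,0,5]])

```text
clock: 5.4
eef_pos: [495.0, 199.9, 96.8]
tcp_rot: [1.561, 1.31, -0.26]
contact_force: [-0.5, -0.8, 0.4]
opening: 0.057
```

```bash
python3 -c "
from h import *
im,d=vision.grab_frame('side'); np.savez('side6.npz',im=im,d=d)
s=r.sense(); X=R.from_euler('xyz',s['tcp_rot']).as_matrix()[:,0]; p=s['eef_pos']; print(p,X.round(3))
for k in (0,-10,-20,-30,-40,-54,-75,-100): print(k,(p+X*k).round(0),proj('side',p+X*k).round(1))
cv2.imwrite('pics/s6.png',cv2.resize(im[120:200,195:275,::-1],None,fx=7,fy=7,interpolation=0))
"
```

```text
[495.03762427 199.97049814  96.89219864] [ 0.249 -0.066 -0.966]
0 [495. 200.  97.] [[235.9 168.1]]
-10 [493. 201. 107.] [[235.  165.5]]
-20 [490. 201. 116.] [[234.  162.8]]
-30 [488. 202. 126.] [[233.1 160.1]]
-40 [485. 203. 136.] [[232.2 157.4]]
-54 [482. 204. 149.] [[230.8 153.5]]
-75 [476. 205. 169.] [[228.8 147.6]]
-100 [470. 207. 194.] [[226.3 140.5]]
```

View pics/s6.png

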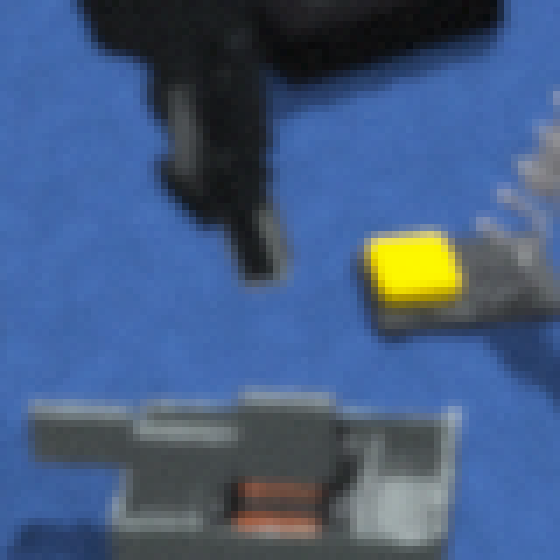

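In the crop the closed tip ends at (262,280), i.e. pixel (232.5,160). That is about 35 mm behind the reported TCP on the tool axis, and the lateral position agrees. I'll use a grasp point 54 mm behind the reported TCP.

```bash
sed -i 's/r\.grip_point_offset/GO/g' h.py; sed -i '3a GO=-54.0' h.py; python3 -c "
from h import *
tgt([491.5,201.7,54],-14.4,15)"
```

```text
t 5.45 shift [ 10.   -1.7 -95.1] rot [ 0.002 -0.002 -0.   ] sg -1 F [ 0.2 -0.3  0.1] open 5.0 q [ 0.51  0.25  2.08 -0.3   0.65  2.56]
```

Request:
step_arm(rows=[[10,-1.7,0,0,0,0,45],[10,-1.7,-20,0,0,0,45],[10,-1.7,-40,0,0,0,45],[10,-1.7,-50,0,0,0,45],[10,-1.7,-60,0,0,0,45],[10,-1.7,-70,0,0,0,45],[10,-1.7,-80,0,0,0,45],[10,-1.7,-80,0,0,0,45]])

```text
clock: 6.45
eef_pos: [504.5, 198.0, 16.1]
tcp_rot: [1.558, 1.311, -0.263]
contact_force: [0.6, -0.1, 0.3]
opening: 0.525
```

```bash
python3 -c "
from h import *
tgt([491.5,201.7,54],-14.4,15)
im,d=vision.grab_frame('side'); 
cv2.imwrite('pics/s7.png',cv2.resize(im[120:210,185:275,::-1],None,fx=6,fy=6,interpolation=0))
"
```

```text
t 6.45 shift [  0.5   0.2 -14.3] rot [ 0.003 -0.003 -0.   ] sg -1 F [ 0.6 -0.1  0.3] open 44.8 q [ 0.49  0.41  2.11 -0.4   0.47  2.66]
```

View pics/s7.png

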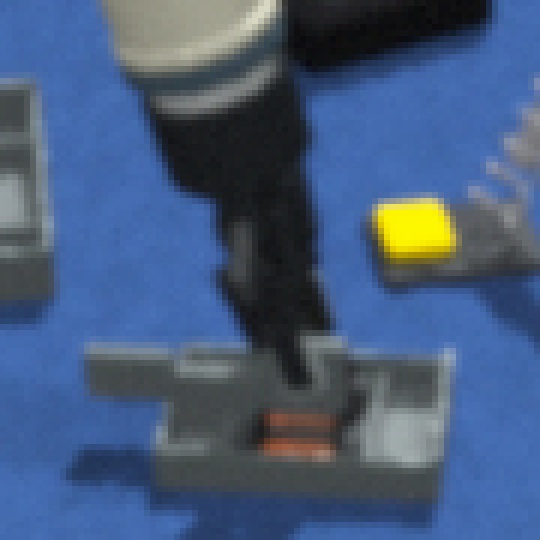

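The near finger is now in front of the fin, with its tip at (300,380), still above the coil.

Request:
step_arm(rows=[[0.5,0.2,-7,0,0,0,45],[0.5,0.2,-13,0,0,0,45],[0.5,0.2,-13,0,0,0,30],[0.5,0.2,-13,0,0,0,15],[0.5,0.2,-13,0,0,0,5],[0.5,0.2,-13,0,0,0,5],[0.5,0.2,-13,0,0,0,5],[0.5,0.2,-13,0,0,0,5]], force=60)

```text
clock: 7.5
eef_pos: [505.3, 198.3, 3.7]
tcp_rot: [1.56, 1.311, -0.262]
contact_force: [-0.6, -2.1, 2.3]
opening: 0.104
```

```bash
python3 -c "
from h import *
tgt([491.5,201.7,54],-14.4,15)
im,d=vision.grab_frame('side'); 
cv2.imwrite('pics/s8.png',cv2.resize(im[120:210,185:275,::-1],None,fx=6,fy=6,interpolation=0))
"
```

```text
t 7.5 shift [-0.3 -0.1 -1.8] rot [ 0.002 -0.002 -0.   ] sg -1 F [-0.6 -2.1  2.3] open 8.8 q [ 0.49  0.43  2.11 -0.42  0.44  2.69]
```

View pics/s8.png

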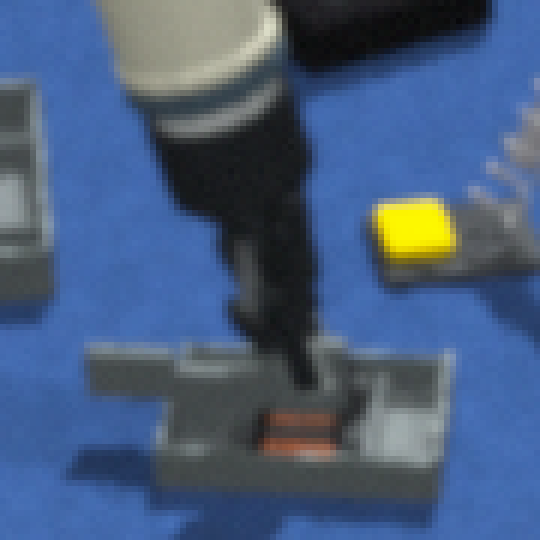

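Opening 8.8 mm: the fin is held. I'll lift gently.

Request:
step_arm(rows=[[0,0,3,0,0,0,5],[0,0,10,0,0,0,5],[0,0,20,0,0,0,5],[0,0,32,0,0,0,5],[0,0,44,0,0,0,5],[0,0,55,0,0,0,5],[0,0,63,0,0,0,5],[0,0,66,0,0,0,5]])

```text
clock: 8.55
eef_pos: [505.6, 198.5, 70.3]
tcp_rot: [1.562, 1.31, -0.26]
contact_force: [-0.6, 0.4, -4.6]
opening: 0.105
```

```bash
python3 -c "
from h import *
inrack();tgt(rk(-140,54+2+60),-10.7,15)
im,d=vision.grab_frame('side'); 
cv2.imwrite('pics/s9.png',cv2.resize(im[100:210,165:295,::-1],None,fx=6,fy=6,interpolation=0))
"
```

```text
t 8.55 rack x,y,z [-198.   337.4  122.5] F rack [-0.7  0.3 -4.6] lean 14.9 open 9.0
t 8.55 shift [  -5.4 -341.4   -6.5] rot [ 0.002 -0.002  0.064] sg -1 F [-0.6  0.4 -4.6] open 9.0 q [ 0.49  0.31  2.08 -0.32  0.59  2.57]
```

View pics/s9.png

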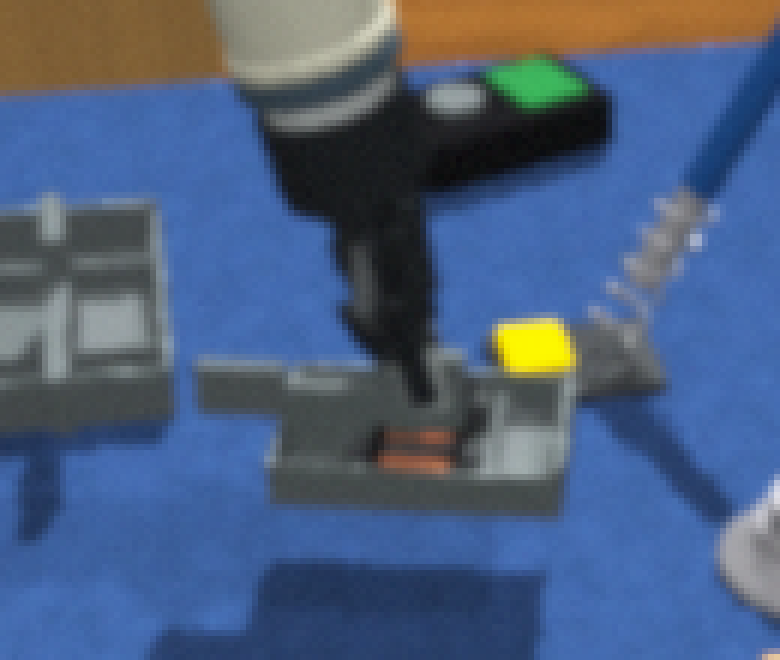

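The tray is lifted and level, the visible coil is in its pocket, and the load reads 4.6 N. Next I carry it to the rack.

Request:
step_arm(rows=[[0,-8,0,0,0,0.002,5],[0,-24,0,0,0,0.005,5],[-1,-46,0,0,0,0.01,5],[-1,-70,0,0,0,0.015,5],[-1,-95,0,0,0,0.02,5],[-2,-120,0,0,0,0.025,5],[-2,-145,0,0,0,0.03,5],[-3,-170,0,0,0,0.035,5]])

```text
clock: 9.6
eef_pos: [501.9, 27.1, 69.9]
tcp_rot: [1.559, 1.311, -0.227]
contact_force: [0.4, -0.3, -3.8]
opening: 0.105
```

```bash
python3 -c "
from h import *
inrack();tgt(rk(-140,54+2+60),-10.7,15)"
```

```text
t 9.6 rack x,y,z [-169.7  168.   122.1] F rack [ 0.5 -0.2 -3.8] lean 14.9 open 9.0
t 9.6 shift [  -1.8 -170.1   -6. ] rot [ 0.003 -0.002  0.029] sg -1 F [ 0.4 -0.3 -3.8] open 9.0 q [ 0.12  0.23  2.2  -0.19  0.48  2.06]
```

Request:
step_arm(rows=[[0,-25,0,0,0,0.004,5],[0,-50,0,0,0,0.008,5],[0,-75,0,0,0,0.012,5],[-1,-100,0,0,0,0.016,5],[-1,-125,0,0,0,0.02,5],[-1,-148,0,0,0,0.025,5],[-1.8,-164,-3,0,0,0.029,5],[-1.8,-170,-6,0.003,-0.002,0.029,5]])

```text
clock: 10.6
eef_pos: [499.5, -143.8, 63.4]
tcp_rot: [1.572, 1.31, -0.187]
contact_force: [0.0, 0.4, -4.5]
opening: 0.107
```

```bash
python3 -c "
from h import *
inrack();tgt(rk(-140,54+2+27),-10.7,15)
for n in('side','top'):
    im,d=vision.grab_frame(n); np.savez(f'{n}10.npz',im=im,d=d)
    c=im[190:310,250:410] if n=='side' else im[80:230,280:400]
    cv2.imwrite(f'pics/{n}10.png',cv2.resize(c[...,::-1],None,fx=4.5,fy=4.0 if n=='top' else 4.5,interpolation=0))
P=cloud('top',d); m=np.zeros(d.shape,bool); m[80:230,280:400]=1
"
```

```text
t 10.6 rack x,y,z [-140.4   -1.1  115.6] F rack [-0.1  0.4 -4.5] lean 14.9 open 9.1
t 10.6 shift [  0.7   0.9 -32.6] rot [-0.001 -0.001  0.001] sg -1 F [ 0.   0.4 -4.5] open 9.1 q [-0.31  0.26  2.17  0.07  0.45  1.39]
```

View pics/side10.png

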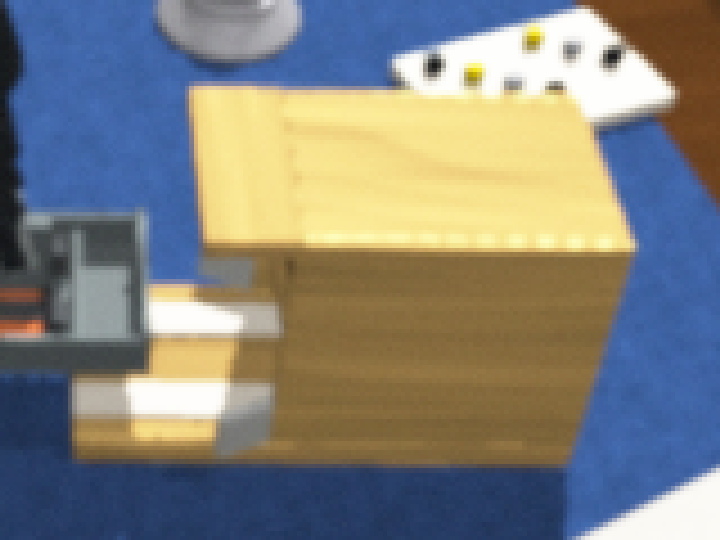

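View pics/top10.png

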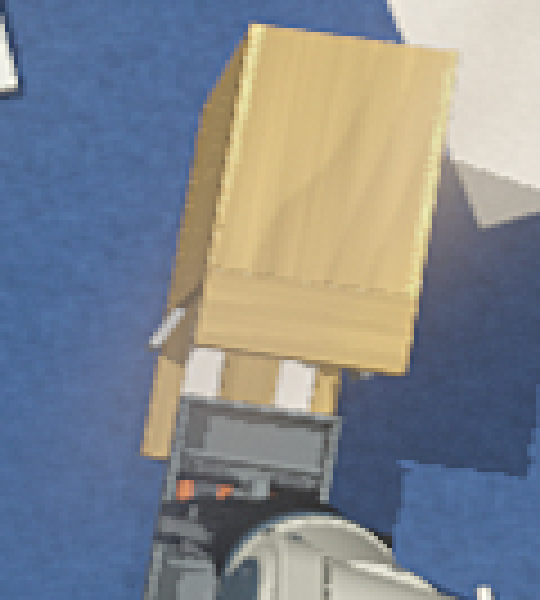

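The tray hangs level in front of the ledge. In the top crop, its rear wall's corners are at about (182,397) and (340,418). I'll measure the centring.

```bash
python3 -c "
from h import *
im,d=load('top',10);P=cloud('top',d)
a=np.radians(RY);X=np.array([np.cos(a),np.sin(a)]);Y=np.array([-X[1],X[0]])
for uv in((320.4,179.3),(355.6,184.5)):
    q=ray('top',uv,90)[0]; e=q[:2]-RO; print(uv,(e@X).round(1),(e@Y).round(1))
# rear part of tray by depth: rim points between
m=np.zeros(d.shape,bool); m[174:200,310:365]=1
m&=(d>0)&(P[...,2]>55)&(P[...,2]<100)
e=P[m][:,:2]-RO; x=e@X;y=e@Y;z=P[m][:,2]
for lo in range(-105,-55,8):
    k=(x>lo)&(x<lo+8); 
    if k.sum()>5: print(lo,k.sum(),'y',y[k].min().round(1),y[k].max().round(1),'mid',((y[k].min()+y[k].max())/2).round(1),'z',np.percentile(z[k],[5,50,95]).round(0))
print('x max',x.max())
cv2.imwrite('pics/t10z.png',cv2.resize(im[160:215,305:370,::-1],None,fx=10,fy=10,interpolation=0))
"
```

```text
(320.4, 179.3) -69.8 47.8
(355.6, 184.5) -68.0 -48.1
-105 92 y -46.1 49.2 mid 1.5 z [61. 75. 85.]
-97 101 y -46.5 48.9 mid 1.2 z [60. 63. 84.]
-89 104 y -46.0 49.2 mid 1.6 z [60. 63. 84.]
-81 105 y -47.8 49.3 mid 0.7 z [60. 63. 84.]
-73 144 y -46.5 49.1 mid 1.3 z [61. 84. 91.]
x max -65.23816551292201
```

View pics/t10z.png

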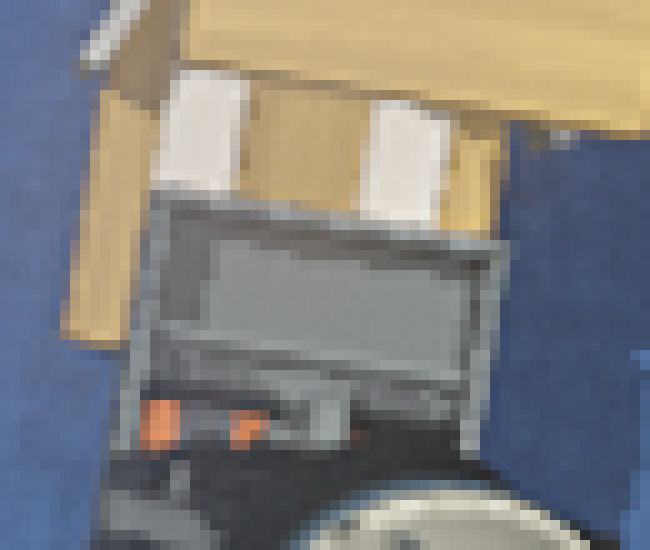

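Centred to about 1 mm. I'll lower to 3 mm above the ledge level, then slide in along the rack axis.

```bash
python3 -c "
from h import *
inrack();tgt(rk(-140,79.3,-1.5),-10.7,15);tgt(rk(-78,79.3,-1.5),-10.7,15)"
```

```text
t 10.7 rack x,y,z [-140.6   -0.5  115.4] F rack [-0.2  0.7 -4.7] lean 14.9 open 9.1
t 10.7 shift [  0.5  -1.1 -36.1] rot [-0.001 -0.002  0.001] sg -1 F [-0.   0.7 -4.7] open 9.1 q [-0.3   0.26  2.17  0.07  0.45  1.39]
t 10.7 shift [ 61.5 -12.6 -36.1] rot [-0.001 -0.002  0.001] sg -1 F [-0.   0.7 -4.7] open 9.1 q [-0.3   0.26  2.17  0.07  0.45  1.39]
```

Request:
step_arm(rows=[[0.5,-1.1,-6,0,0,0,5],[0.5,-1.1,-16,0,0,0,5],[0.5,-1.1,-27,0,0,0,5],[0.5,-1.1,-34,0,0,0,5],[0.5,-1.1,-36,0,0,0,5],[6,-2.1,-36,0,0,0,5],[16,-4,-36,0,0,0,5],[26,-5.9,-36,0,0,0,5]])

```text
clock: 11.7
eef_pos: [526.8, -149.5, 27.7]
tcp_rot: [1.572, 1.31, -0.187]
contact_force: [-0.3, -0.0, -4.1]
opening: 0.109
```

```bash
python3 -c "
from h import *
inrack();tgt(rk(-78,79.3,-1.5),-10.7,15)
im,d=vision.grab_frame('side')
cv2.imwrite('pics/s11.png',cv2.resize(im[190:310,220:380,::-1],None,fx=4.5,fy=4.5,interpolation=0))"
```

```text
t 11.7 rack x,y,z [-112.6   -1.6   79.9] F rack [-0.3 -0.1 -4.1] lean 15.0 open 9.3
t 11.7 shift [34.  -6.3 -0.6] rot [-0.    -0.001  0.001] sg -1 F [-0.3 -0.  -4.1] open 9.3 q [-0.3   0.37  2.14  0.08  0.38  1.39]
```

View pics/s11.png

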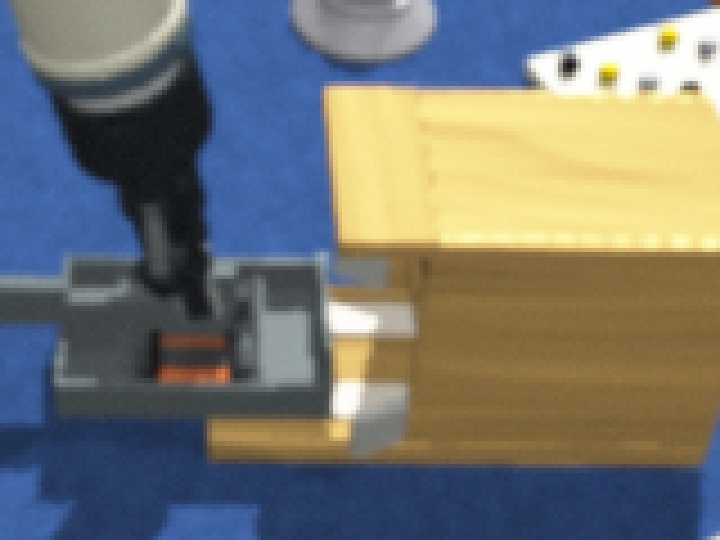

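The tray is about to enter the guides at (330,390), with ample room from the gripper to the overhang at (325,90). I'll continue in.

Request:
step_arm(rows=[[5,-0.9,0,0,0,0,5],[10,-1.9,0,0,0,0,5],[15,-2.8,0,0,0,0,5],[20,-3.7,0,0,0,0,5],[25,-4.6,0,0,0,0,5],[30,-5.6,0,0,0,0,5],[34,-6.3,0,0,0,0,5],[34,-6.3,0,0,0,0,5]])

```text
clock: 12.75
eef_pos: [562.8, -156.4, 28.1]
tcp_rot: [1.571, 1.307, -0.187]
contact_force: [-0.0, -0.2, -4.6]
opening: 0.105
```

```bash
python3 -c "
from h import *
inrack()"
```

```text
t 12.75 rack x,y,z [-76.   -1.6  80.2] F rack [ 0.  -0.2 -4.6] lean 15.1 open 8.9
```

Free, with no lateral force. Now I lower slowly onto the runners.

Request:
step_arm(rows=[[0,0,-0.5,0,0,0,5],[0,0,-1,0,0,0,5],[0,0,-1.5,0,0,0,5],[0,0,-2,0,0,0,5],[0,0,-2.5,0,0,0,5],[0,0,-3,0,0,0,5],[0,0,-3.5,0,0,0,5],[0,0,-3.5,0,0,0,5]])

```text
clock: 13.75
eef_pos: [562.8, -156.4, 24.6]
tcp_rot: [1.571, 1.308, -0.187]
contact_force: [1.1, 0.5, -4.6]
opening: 0.107
```

```bash
python3 -c "
from h import *
inrack()"
```

```text
t 13.75 rack x,y,z [-76.   -1.6  76.7] F rack [ 1.   0.7 -4.6] lean 15.1 open 9.2
```

Request:
step_arm(rows=[[0,0,-0.5,0,0,0,5],[0,0,-0.9,0,0,0,5],[0,0,-1.3,0,0,0,5],[0,0,-1.6,0,0,0,5],[0,0,-1.9,0,0,0,5],[0,0,-2.2,0,0,0,5],[0,0,-2.2,0,0,0,5],[0,0,-2.2,0,0,0,5]])

```text
clock: 14.75
eef_pos: [564.0, -156.7, 23.7]
tcp_rot: [1.57, 1.305, -0.188]
contact_force: [-3.2, 1.8, 10.7]
opening: 0.108
```

```bash
python3 -c "
from h import *
inrack()
im,d=vision.grab_frame('side')
cv2.imwrite('pics/s12.png',cv2.resize(im[190:310,220:380,::-1],None,fx=4.5,fy=4.5,interpolation=0))"
```

```text
t 14.75 rack x,y,z [-74.9  -1.7  75.8] F rack [-3.5  1.2 10.7] lean 15.2 open 9.2
```

View pics/s12.png

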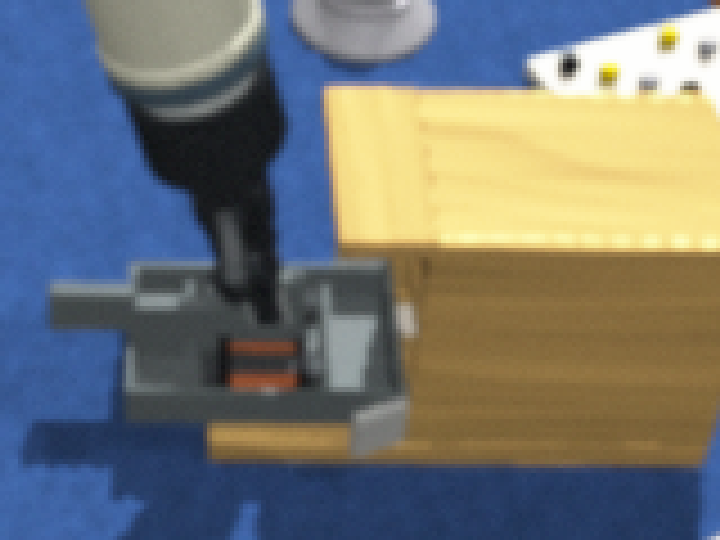

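The tray is down on the ledge (+10.7 N), its rear inside the guides. I'll relieve the load, release, and back off along the tool axis.

Request:
step_arm(rows=[[0,0,0.7,0,0,0,5],[0,0,0.7,0,0,0,5],[0,0,0.7,0,0,0,40],[0,0,0.7,0,0,0,40],[0,0,0.7,0,0,0,40],[-5,1,18,0,0,0,40],[-13,2.5,48,0,0,0,40],[-20,3.8,75,0,0,0,40]])

```text
clock: 15.8
eef_pos: [543.6, -152.9, 100.6]
tcp_rot: [1.57, 1.304, -0.189]
contact_force: [-0.1, 0.0, 0.4]
opening: 0.472
```

```bash
python3 -c "
from h import *
inrack()
for n in('side','top'):
    im,d=vision.grab_frame(n); np.savez(f'{n}13.npz',im=im,d=d)
    c=im[190:310,220:380] if n=='side' else im[100:230,290:400]
    cv2.imwrite(f'pics/{n}13.png',cv2.resize(c[...,::-1],None,fx=4.5,fy=4.5,interpolation=0))
"
```

```text
t 15.8 rack x,y,z [-95.7  -1.7 152.7] F rack [-0.1  0.   0.4] lean 15.3 open 40.3
```

View pics/side13.png

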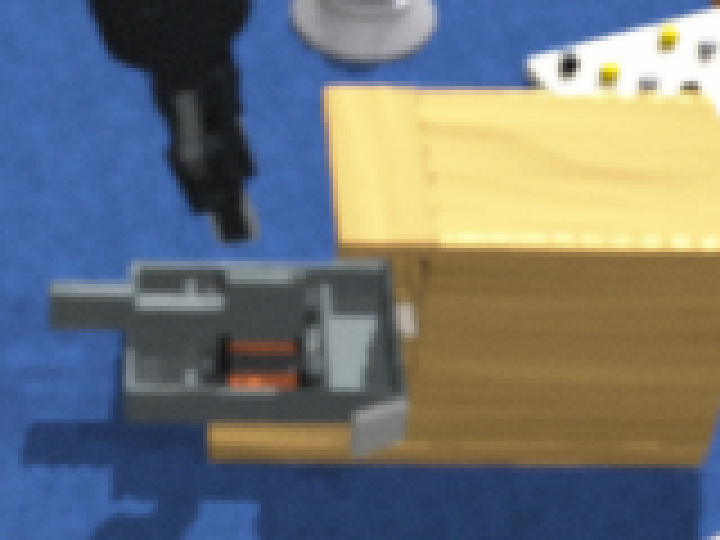

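View pics/top13.png

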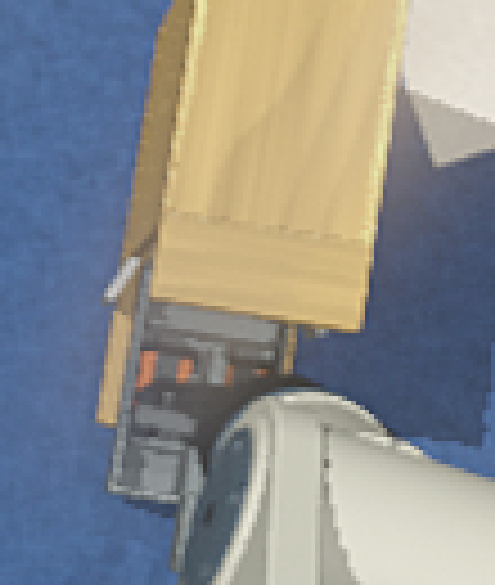

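The tray rests on the ledge with its tab at side crop (50–130, 285–325). I'll measure the tab end for the regrasp.

```bash
python3 -c "
from h import *
a=np.radians(RY);X=np.array([np.cos(a),np.sin(a)]);Y=np.array([-X[1],X[0]])
def rr(n,uv,z):
    e=ray(n,uv,z)[0][:2]-RO; return (e@X).round(1),(e@Y).round(1)
print('tab tip top, side',rr('side',(220+50/4.5,190+286/4.5),74))
print('front near top corner (26)',rr('side',(220+124/4.5,190+391/4.5),46))
print('rear near top corner(30)',rr('side',(220+403/4.5,190+388/4.5),50))
print('front left corner top',rr('top',(290+112/4.5,100+488/4.5),46))
im,d=load('side',13);P=cloud('side',d)
for u in range(229,250,3):
    v=255; e=P[v,u][:2]-RO; print(u,(e@X).round(1),(e@Y).round(1),P[v,u,2].round(1))
tgt(rk(-79-101,60.5+70,-1),-10.7,40)
"
```

```text
tab tip top, side (np.float64(-190.2), np.float64(-2.6))
front near top corner (26) (np.float64(-148.8), np.float64(-51.7))
rear near top corner(30) (np.float64(-0.5), np.float64(-51.0))
front left corner top (np.float64(-148.6), np.float64(44.2))
229 -202.1 60.1 1.9
232 -187.7 -7.7 74.3
235 -180.5 -6.3 73.0
238 -173.2 -5.4 72.1
241 -165.9 -5.4 72.3
244 -158.6 -4.4 71.3
247 -151.1 -7.3 74.5
t 15.9 shift [-64.2  13.1 -13.5] rot [-0.079 -0.42   0.001] sg -1 F [ 0.6 -0.7  0.5] open 39.8 q [-0.3   0.25  2.06  0.05  0.56  1.42]
```

Lean 40° puts the wrist near its straight (q5≈0) position. I'll fit a quick kinematic model from the logged poses to choose a reachable lean.

```bash
cat > kin.py <<'E'
import numpy as np
from scipy.optimize import least_squares
from scipy.spatial.transform import Rotation as R
def Rot(ax,t): return R.from_rotvec(np.array(ax,float)*t).as_matrix()
def fk(q,p):
    h,L1,e,L2,Lt,a=p
    A=Rot([0,0,1],q[0]); B=A@Rot([0,1,0],q[1]); C=B@Rot([0,1,0],q[2]); D=C@Rot([0,0,1],q[3])@Rot([0,1,0],q[4]); E=D@Rot([0,0,1],q[5])
    o=np.array([0,0,h])+A@[a,0,0]+B@[0,0,L1]+C@[e,0,L2]
    return o+E@[0,0,Lt], E, o
data=[([-1.338404,.353634,1.634133,0,1.155213,-.0024],[145.27,-607.34,195.47]),
([-0.72,-0.22,2.24,0.19,0.91,0.76],[321.5,-205.9,215.5]),
([0.54,0.02,2.28,-.69,.58,2.89],[472.6,130.6,161.1]),
([0.51,0.26,2.08,-0.31,0.63,2.56],[496.1,200.6,91.2]),
([0.50810771,0.35754994,2.11448261,-0.37571776,0.5094828,2.64416034],[495.24,200.11,37.29]),
([0.49,0.43,2.11,-0.42,0.44,2.69],[505.3,198.3,3.7]),
([0.12,0.23,2.2,-0.19,0.48,2.06],[501.9,27.1,69.9]),
([-0.3,0.26,2.17,0.07,0.45,1.39],[499.5,-143.8,63.4]),
([-0.3,0.37,2.14,0.08,0.38,1.39],[526.8,-149.5,27.7]),
([-0.3,0.25,2.06,0.05,0.56,1.42],[543.6,-152.9,100.6])]
def fit(): 
    f=lambda p: np.concatenate([fk(q,p)[0]-x for q,x in data])
    s=least_squares(f,[300,400,0,400,200,0],loss='soft_l1',f_scale=3); return s.x,f(s.x)
def ik(x,E,p,q0):
    f=lambda q: np.concatenate([(fk(q,p)[0]-x)/100, (fk(q,p)[1]-E).ravel()])
    s=least_squares(f,q0,bounds=([-2.63,-.92,.06,-1.3,0,-3.02],[2.63,2.1,2.66,4.44,2.69,3.02])); return s.x,np.linalg.norm(s.fun)
E
python3 - <<'E'
from h import *
import kin
p,res=kin.fit(); print(p.round(1)); print(res.reshape(-1,3).round(1))
s=r.sense(); E0=kin.fk(s['qpos'],p)[1]; T=R.from_euler('xyz',s['tcp_rot']).as_matrix(); M=E0.T@T; print(M.round(2))
y=np.radians(RY)
for x in(-175,-140,-100,-70,-42):
  for lean in(0,10,20,25,30,35,40,45):
    t=np.radians(lean);X=np.array([np.sin(t)*np.cos(y),np.sin(t)*np.sin(y),-np.cos(t)]);Z=np.array([np.sin(y),-np.cos(y),0])
    Tt=np.c_[X,np.cross(Z,X),Z]; tcp=np.array(rk(x,61,-1.5))+54*X
    o=[]
    for q0 in ([-.3,.4,2.1,.1,.4,1.4],[-.3,.4,2.1,3.1,.4,-1.7]):
        q,c=kin.ik(tcp,Tt@np.round(M).T,p,np.array(q0)); o.append((q.round(2).tolist(),round(c,3)))
    print(x,lean,o)
E
```

```text
[290.8 563.9  56.6 491.2 374.4   2.5]
[[-1.7  0.6 -0.6]
 [-0.3 -1.6  0.2]
 [-1.9 -0.7 -2.6]
 [ 1.3  0.5  1. ]
 [ 0.4 -0.8 -0.1]
 [ 2.3 -1.2  1.1]
 [-4.3  0.  -1.3]
 [ 3.1  0.3  2.1]
 [-3.5 -0.8 -3.3]
 [ 1.5 -5.3  3.4]]
[[ 0. -0. -1.]
 [-0.  1.  0.]
 [ 1.  0.  0.]]
-175 0 [([-0.29, 0.4, 2.1, -0.0, 0.64, 1.47], np.float64(0.0)), ([-0.29, 0.4, 2.1, -0.0, 0.64, 1.47], np.float64(0.0))]
-175 10 [([-0.3, 0.35, 2.22, 0.05, 0.4, 1.41], np.float64(0.0)), ([-0.3, 0.35, 2.22, 0.05, 0.4, 1.41], np.float64(0.0))]
-175 20 [([-0.32, 0.33, 2.33, 0.33, 0.14, 1.11], np.float64(0.0)), ([-0.32, 0.33, 2.33, 0.33, 0.14, 1.11], np.float64(0.0))]
-175 25 [([-0.33, 0.34, 2.39, 1.78, 0.06, -0.34], np.float64(0.0)), ([-0.33, 0.34, 2.39, 1.78, 0.06, -0.34], np.float64(0.0))]
-175 30 [([-0.28, 0.33, 2.38, 4.44, 0.0, -2.95], np.float64(0.14)), ([-0.34, 0.36, 2.44, 2.71, 0.19, -1.28], np.float64(0.0))]
-175 35 [([-0.36, 0.39, 2.49, 2.86, 0.35, -1.44], np.float64(0.0)), ([-0.36, 0.39, 2.49, 2.86, 0.35, -1.44], np.float64(0.0))]
-175 40 [([-0.28, 0.31, 2.37, 0.65, 0.0, 0.84], np.float64(0.352)), ([-0.37, 0.44, 2.54,
[... 3442 characters left out ...]
, 1.36], np.float64(0.0)), ([-0.29, 0.47, 2.06, 0.13, 0.27, 1.36], np.float64(0.0))]
-42 25 [([-0.29, 0.46, 2.11, 0.32, 0.14, 1.16], np.float64(0.0)), ([-0.29, 0.46, 2.11, 0.32, 0.14, 1.16], np.float64(0.0))]
-42 30 [([-0.3, 0.46, 2.17, 1.8, 0.06, -0.32], np.float64(0.0)), ([-0.3, 0.46, 2.17, 1.8, 0.06, -0.32], np.float64(0.0))]
-42 35 [([-0.3, 0.48, 2.22, 2.75, 0.18, -1.29], np.float64(0.0)), ([-0.3, 0.48, 2.22, 2.75, 0.18, -1.29], np.float64(0.0))]
-42 40 [([-0.31, 0.5, 2.27, 2.9, 0.33, -1.43], np.float64(0.0)), ([-0.31, 0.5, 2.27, 2.9, 0.33, -1.43], np.float64(0.0))]
-42 45 [([-0.32, 0.54, 2.31, 2.95, 0.5, -1.49], np.float64(0.0)), ([-0.32, 0.54, 2.31, 2.95, 0.5, -1.49], np.float64(0.0))]
```

Lean ≥35° needs the wrist-flipped branch (q4≈2.9, q6≈−1.5), which is in range. I'll turn through it slowly in free air above the tab.

```bash
python3 -c "
from h import *
for l in (18,24,30,36,42): tgt(rk(-175,145,-1.5),-10.7,l)"
```

```text
t 15.9 shift [-77.1  15.   -9. ] rot [-0.007 -0.042  0.001] sg -1 F [ 0.6 -0.7  0.5] open 39.8 q [-0.3   0.25  2.06  0.05  0.56  1.42]
t 15.9 shift [-71.9  14.   -7. ] rot [-0.027 -0.145  0.001] sg -1 F [ 0.6 -0.7  0.5] open 39.8 q [-0.3   0.25  2.06  0.05  0.56  1.42]
t 15.9 shift [-66.9  13.1  -4.4] rot [-0.046 -0.248  0.001] sg -1 F [ 0.6 -0.7  0.5] open 39.8 q [-0.3   0.25  2.06  0.05  0.56  1.42]
t 15.9 shift [-62.3  12.2  -1.3] rot [-0.066 -0.351  0.001] sg -1 F [ 0.6 -0.7  0.5] open 39.8 q [-0.3   0.25  2.06  0.05  0.56  1.42]
t 15.9 shift [-58.   11.4   2.2] rot [-0.085 -0.454  0.001] sg -1 F [ 0.6 -0.7  0.5] open 39.8 q [-0.3   0.25  2.06  0.05  0.56  1.42]
```

Request:
step_arm(rows=[[-30,6,0,-0.007,-0.04,0,40],[-65,13,-5,-0.015,-0.08,0,40],[-72,14,-7,-0.027,-0.145,0,40],[-69,13.5,-6,-0.035,-0.19,0,40],[-67,13.1,-4.4,-0.043,-0.23,0,40],[-66,13,-4,-0.048,-0.26,0,40],[-65,12.7,-3,-0.055,-0.3,0,40],[-63,12.3,-2,-0.063,-0.335,0,40]])

```text
clock: 16.9
eef_pos: [482.0, -135.8, 99.9]
tcp_rot: [1.593, 0.996, -0.162]
contact_force: [-1.1, 0.1, 0.1]
opening: 0.47
```

```bash
python3 -c "
from h import *
inrack(); tgt(rk(-175,145,-1.5),-10.7,42)"
```

```text
t 16.9 rack x,y,z [-174.5    2.9  145.2] F rack [-1.1 -0.1  0.1] lean 32.9 open 40.1
t 16.9 shift [ 5.2 -6.2  5. ] rot [-0.041 -0.153 -0.007] sg -1 F [-1.1  0.1  0.1] open 40.1 q [-0.36  0.12  2.42  1.27  0.11  0.16]
```

Passing through smoothly (q4=1.27). I'll carry on.

Request:
step_arm(rows=[[1,-1,1,-0.008,-0.03,0,40],[2,-3,2,-0.016,-0.06,0,40],[3,-4,3,-0.024,-0.09,-0.003,40],[4,-5,4,-0.032,-0.12,-0.005,40],[5,-6,5,-0.041,-0.153,-0.007,40],[5.2,-6.2,5,-0.041,-0.153,-0.007,40],[5.2,-6.2,5,-0.041,-0.153,-0.007,40],[5.2,-6.2,5,-0.041,-0.153,-0.007,40]])

```text
clock: 17.9
eef_pos: [487.4, -141.9, 105.0]
tcp_rot: [1.57, 0.838, -0.187]
contact_force: [0.1, -0.4, 0.4]
opening: 0.469
```

```bash
python3 -c "
from h import *
inrack(); tgt(rk(-175,90,-1.5),-10.7,42); tgt(rk(-175,61,-1.5),-10.7,42)
for n in('side','top'):
    im,d=vision.grab_frame(n); np.savez(f'{n}14.npz',im=im,d=d)
    c=im[170:290,200:360] if n=='side' else im[100:230,290:400]
    cv2.imwrite(f'pics/{n}14.png',cv2.resize(c[...,::-1],None,fx=4.5,fy=4.5,interpolation=0))
"
```

```text
t 17.9 rack x,y,z [-174.9   -1.4  145.2] F rack [ 0.2 -0.4  0.4] lean 42.0 open 40.0
t 17.9 shift [ -0.1  -0.1 -55.2] rot [ 0.    -0.    -0.001] sg -1 F [ 0.1 -0.4  0.4] open 40.0 q [-0.38  0.16  2.52  2.67  0.29 -1.27]
t 17.9 shift [ -0.1  -0.1 -84.2] rot [ 0.    -0.    -0.001] sg -1 F [ 0.1 -0.4  0.4] open 40.0 q [-0.38  0.16  2.52  2.67  0.29 -1.27]
```

View pics/side14.png

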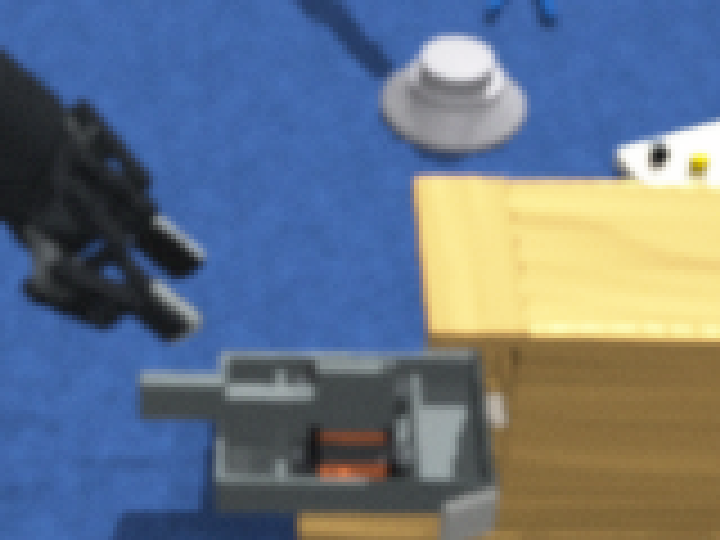

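View pics/top14.png

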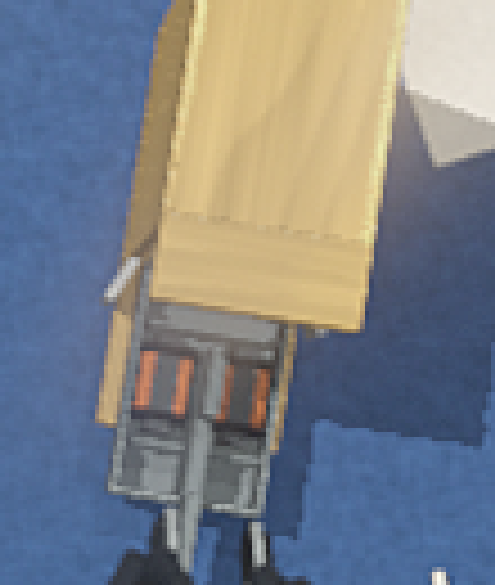

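Both coils are in their pockets (top (165,380), (245,395)). The fingers straddle the tab line once parallax is allowed for. Lowering.

Request:
step_arm(rows=[[0,0,-14,0,0,0,40],[0,0,-28,0,0,0,40],[0,0,-42,0,0,0,40],[0,0,-54,0,0,0,40],[0,0,-64,0,0,0,40],[0,0,-72,0,0,0,40],[0,0,-79,0,0,0,40],[0,0,-83,0,0,0,40]])

```text
clock: 19.0
eef_pos: [487.5, -141.9, 21.8]
tcp_rot: [1.57, 0.838, -0.186]
contact_force: [0.3, 0.1, -0.7]
opening: 0.467
```

```bash
python3 -c "
from h import *
inrack(); tgt(rk(-175,61,-1.5),-10.7,42)
im,d=vision.grab_frame('side')
cv2.imwrite(f'pics/side15.png',cv2.resize(im[210:290,200:320,::-1],None,fx=6,fy=6,interpolation=0))
"
```

```text
t 19.0 rack x,y,z [-174.8   -1.4   61.9] F rack [ 0.3  0.1 -0.7] lean 42.0 open 39.9
t 19.0 shift [-0.3 -0.1 -0.9] rot [ 0.    -0.    -0.001] sg -1 F [ 0.3  0.1 -0.7] open 39.9 q [-0.38  0.47  2.55  2.91  0.62 -1.53]
```

View pics/side15.png

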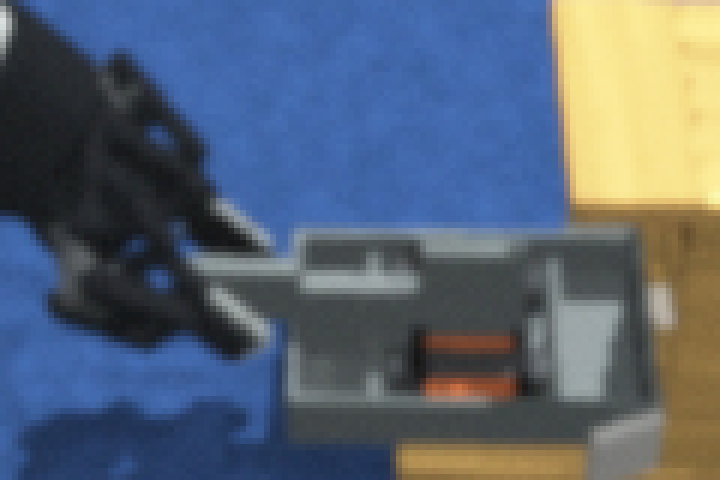

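Request:
step_arm(rows=[[0,0,0,0,0,0,25],[0,0,0,0,0,0,15],[0,0,0,0,0,0,5],[0,0,0,0,0,0,5],[0,0,0,0,0,0,5],[0,0,0,0,0,0,5],[0,0,0,0,0,0,5],[0,0,0,0,0,0,5]], force=60)

```text
clock: 20.05
eef_pos: [487.5, -141.9, 21.6]
tcp_rot: [1.57, 0.838, -0.186]
contact_force: [-3.1, -0.1, 4.3]
opening: 0.109
```

```bash
python3 -c "
from h import *
inrack(); tgt(rk(-135,61,-1.5),-10.7,42)
im,d=vision.grab_frame('side')
cv2.imwrite(f'pics/side16.png',cv2.resize(im[210:290,200:320,::-1],None,fx=6,fy=6,interpolation=0))
"
```

```text
t 20.05 rack x,y,z [-174.8   -1.4   61.8] F rack [-3.  -0.7  4.3] lean 42.0 open 9.3
t 20.05 shift [39.1 -7.5 -0.8] rot [ 0.    -0.    -0.001] sg -1 F [-3.1 -0.1  4.3] open 9.3 q [-0.38  0.47  2.55  2.91  0.62 -1.53]
```

View pics/side16.png

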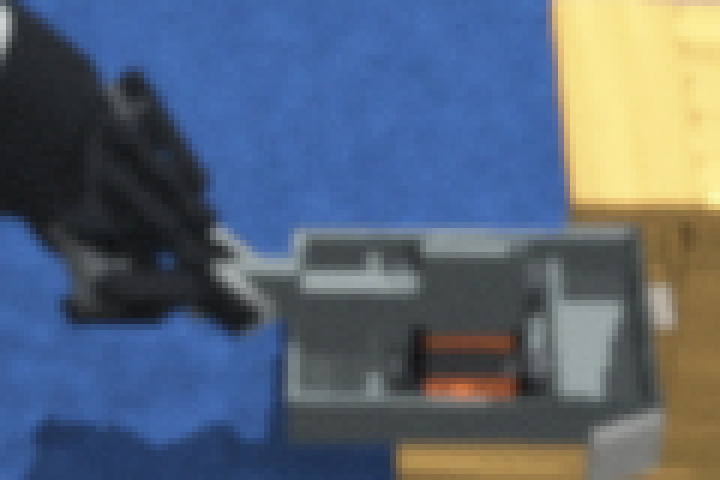

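Tab held (9.3 mm). Sliding in along the rack axis.

Request:
step_arm(rows=[[2,-0.4,0,0,0,0,5],[6,-1.1,0,0,0,0,5],[11,-2.1,0,0,0,0,5],[16,-3,0,0,0,0,5],[21,-4,0,0,0,0,5],[26,-4.9,0,0,0,0,5],[31,-5.9,0,0,0,0,5],[35,-6.6,0,0,0,0,5]])

```text
clock: 21.1
eef_pos: [522.8, -148.5, 21.8]
tcp_rot: [1.57, 0.837, -0.186]
contact_force: [-2.9, 0.1, 6.4]
opening: 0.107
```

```bash
python3 -c "
from h import *
inrack(); tgt(rk(-85,61.8,-1.5),-10.7,42)"
```

```text
t 21.1 rack x,y,z [-138.9   -1.3   62. ] F rack [-2.8 -0.4  6.4] lean 42.0 open 9.2
t 21.1 shift [ 52.9 -10.2  -0.2] rot [ 0.     0.    -0.001] sg -1 F [-2.9  0.1  6.4] open 9.2 q [-0.36  0.48  2.48  2.92  0.55 -1.51]
```

Request:
step_arm(rows=[[5,-1,0.2,0,0,0,5],[12,-2.3,0.4,0,0,0,5],[19,-3.6,0.4,0,0,0,5],[26,-4.9,0.4,0,0,0,5],[33,-6.3,0.4,0,0,0,5],[40,-7.6,0.4,0,0,0,5],[47,-8.9,0.4,0,0,0,5],[53,-10,0.4,0,0,0,5]])

```text
clock: 22.1
eef_pos: [576.1, -158.6, 22.1]
tcp_rot: [1.57, 0.838, -0.186]
contact_force: [-0.7, 0.1, -2.6]
opening: 0.103
```

```bash
python3 -c "
from h import *
inrack(); tgt(rk(-55,62,-1.5),-10.7,42)
for n in('side','top'):
    im,d=vision.grab_frame(n); np.savez(f'{n}17.npz',im=im,d=d)
    c=im[170:290,220:380] if n=='side' else im[100:230,290:400]
    cv2.imwrite(f'pics/{n}17.png',cv2.resize(c[...,::-1],None,fx=4.5,fy=4.5,interpolation=0))
"
```

```text
t 22.1 rack x,y,z [-84.6  -1.3  62.2] F rack [-0.7 -0.1 -2.6] lean 42.0 open 8.8
t 22.1 shift [29.1 -5.7 -0.2] rot [ 0.    -0.    -0.001] sg -1 F [-0.7  0.1 -2.6] open 8.8 q [-0.33  0.49  2.37  2.92  0.46 -1.48]
```

View pics/side17.png

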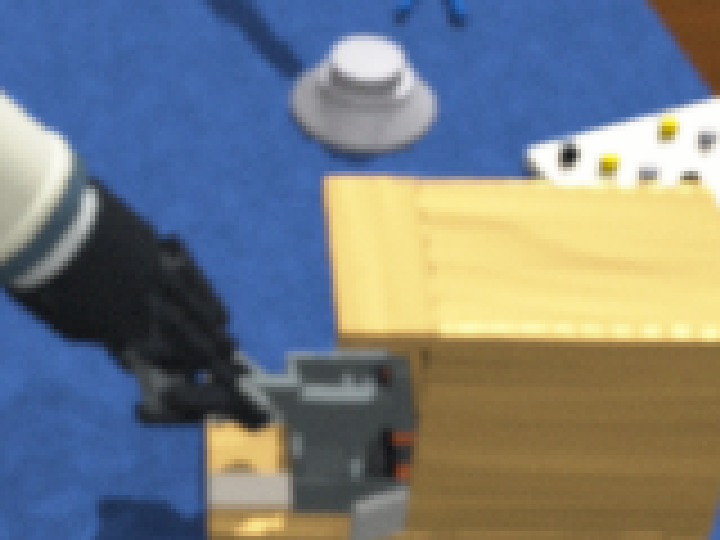

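View pics/top17.png

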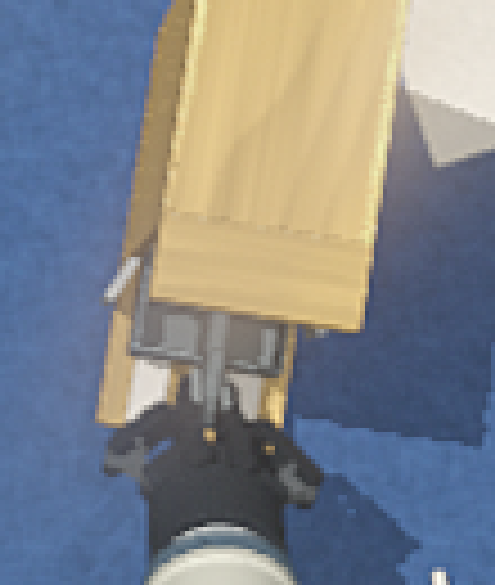

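Straight and free, with the gripper clear of the overhang. Going on to just before the catch.

Request:
step_arm(rows=[[3,-0.6,-0.2,0,0,0,5],[7,-1.3,-0.2,0,0,0,5],[11,-2.1,-0.2,0,0,0,5],[15,-2.8,-0.2,0,0,0,5],[18,-3.4,-0.2,0,0,0,5],[21,-4,-0.2,0,0,0,5],[23,-4.4,-0.2,0,0,0,5],[24,-4.5,-0.2,0,0,0,5]])

```text
clock: 23.2
eef_pos: [600.0, -163.1, 21.9]
tcp_rot: [1.57, 0.838, -0.186]
contact_force: [-4.1, -0.1, 1.4]
opening: 0.106
```

```bash
python3 -c "
from h import *
inrack()"
```

```text
t 23.2 rack x,y,z [-60.3  -1.3  62. ] F rack [-4.  -0.9  1.4] lean 42.0 open 9.1
```

Request:
step_arm(rows=[[1,-0.2,0,0,0,0,5],[2,-0.4,0,0,0,0,5],[3,-0.6,0,0,0,0,5],[4,-0.8,0,0,0,0,5],[5,-0.9,0,0,0,0,5],[6,-1.1,0,0,0,0,5],[7,-1.3,0,0,0,0,5],[8,-1.5,0,0,0,0,5]])

```text
clock: 24.2
eef_pos: [608.0, -164.6, 21.9]
tcp_rot: [1.57, 0.838, -0.186]
contact_force: [-5.7, 0.6, 1.5]
opening: 0.104
```

```bash
python3 -c "
from h import *
inrack()"
```

```text
t 24.2 rack x,y,z [-52.2  -1.3  62. ] F rack [-5.8 -0.5  1.5] lean 42.0 open 8.8
```

Request:
step_arm(rows=[[1,-0.2,0,0,0,0,5],[2,-0.4,0,0,0,0,5],[3,-0.6,0,0,0,0,5],[4,-0.8,0,0,0,0,5],[5,-0.9,0,0,0,0,5],[6,-1.1,0,0,0,0,5],[6,-1.1,0,0,0,0,5],[6,-1.1,0,0,0,0,5]])

```text
clock: 25.2
eef_pos: [614.4, -165.7, 22.0]
tcp_rot: [1.57, 0.837, -0.186]
contact_force: [-0.5, 0.8, -2.8]
opening: 0.109
```

```bash
python3 -c "
from h import *
inrack()"
```

```text
t 25.2 rack x,y,z [-45.7  -1.3  62.1] F rack [-0.7  0.6 -2.8] lean 42.0 open 9.3
```

Request:
step_arm(rows=[[0.5,-0.1,0,0,0,0,5],[1,-0.2,0,0,0,0,5],[1.5,-0.3,0,0,0,0,5],[2,-0.4,0,0,0,0,5],[2.5,-0.5,0,0,0,0,5],[3,-0.6,0,0,0,0,5],[3,-0.6,0,0,0,0,5],[3,-0.6,0,0,0,0,5]])

```text
clock: 26.2
eef_pos: [618.0, -166.5, 22.3]
tcp_rot: [1.57, 0.837, -0.186]
contact_force: [2.1, -0.4, -4.2]
opening: 0.109
```

```bash
python3 -c "
from h import *
inrack()"
```

```text
t 26.2 rack x,y,z [-42.1  -1.3  62.3] F rack [ 2.2 -0.  -4.2] lean 42.1 open 9.3
```

Request:
step_arm(rows=[[0.5,-0.1,0,0,0,0,5],[1,-0.2,0,0,0,0,5],[1.5,-0.3,0,0,0,0,5],[2,-0.4,0,0,0,0,5],[2.5,-0.5,0,0,0,0,5],[3,-0.6,0,0,0,0,5],[3,-0.6,0,0,0,0,5],[3,-0.6,0,0,0,0,5]])

```text
clock: 27.2
eef_pos: [621.0, -167.1, 22.3]
tcp_rot: [1.57, 0.837, -0.186]
contact_force: [0.4, -0.4, -2.9]
opening: 0.106
```

```bash
python3 -c "
from h import *
inrack()
im,d=vision.grab_frame('side'); np.savez('side18.npz',im=im,d=d)
cv2.imwrite('pics/side18.png',cv2.resize(im[210:290,240:360,::-1],None,fx=6,fy=6,interpolation=0))"
```

```text
t 27.2 rack x,y,z [-39.   -1.3  62.3] F rack [ 0.4 -0.4 -2.9] lean 42.1 open 9.1
```

View pics/side18.png

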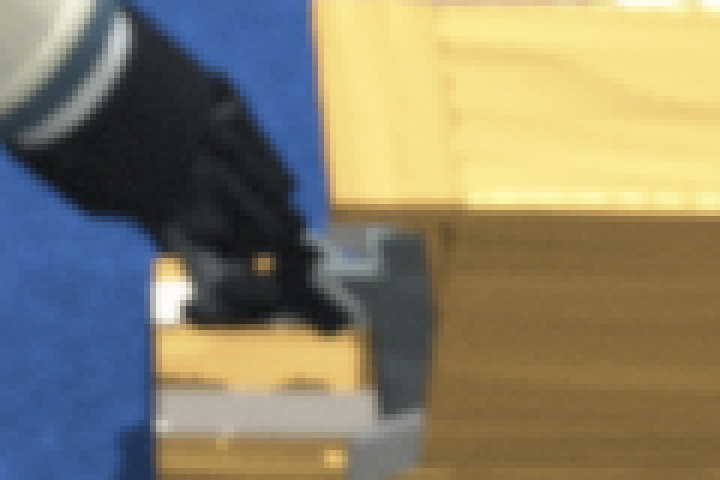

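Request:
step_arm(rows=[[0.5,-0.1,0,0,0,0,5],[1,-0.2,0,0,0,0,5],[1.5,-0.3,0,0,0,0,5],[2,-0.4,0,0,0,0,5],[2.5,-0.5,0,0,0,0,5],[3,-0.6,0,0,0,0,5],[3,-0.6,0,0,0,0,5],[3,-0.6,0,0,0,0,5]])

```text
clock: 28.25
eef_pos: [623.8, -167.7, 22.1]
tcp_rot: [1.57, 0.837, -0.186]
contact_force: [-2.3, 0.6, -3.3]
opening: 0.108
```

```bash
python3 -c "
from h import *
inrack()"
```

```text
t 28.25 rack x,y,z [-36.1  -1.4  62.2] F rack [-2.4  0.2 -3.3] lean 42.1 open 9.2
```

Request:
step_arm(rows=[[0.5,-0.1,0,0,0,0,5],[1,-0.2,0,0,0,0,5],[1.5,-0.3,0,0,0,0,5],[2,-0.4,0,0,0,0,5],[2,-0.4,0,0,0,0,5],[2,-0.4,0,0,0,0,5],[2,-0.4,0,0,0,0,5],[2,-0.4,0,0,0,0,5]])

```text
clock: 29.25
eef_pos: [625.4, -167.9, 21.9]
tcp_rot: [1.57, 0.838, -0.186]
contact_force: [-5.5, 0.8, -1.6]
opening: 0.11
```

```bash
python3 -c "
from h import *
inrack()"
```

```text
t 29.25 rack x,y,z [-34.4  -1.4  62.1] F rack [-5.5 -0.3 -1.6] lean 42.0 open 9.4
```

The buffer is felt at 2 N/mm, with onset at grasp x ≈ −37.3, so home is ≈ −41.3. The catch should now be behind the rear wall. I'll back off to it and start the pull.

Request:
step_arm(rows=[[-1,0.2,0,0,0,0,5],[-2,0.4,0,0,0,0,5],[-3,0.6,0,0,0,0,5],[-4,0.7,0,0,0,0,5],[-5,0.9,0,0,0,0,5],[-6,1.1,0,0,0,0,5],[-6.5,1.2,0,0,0,0,5],[-6.5,1.2,0,0,0,0,5]])

```text
clock: 30.25
eef_pos: [619.0, -166.7, 22.0]
tcp_rot: [1.57, 0.837, -0.186]
contact_force: [0.1, -0.1, -3.0]
opening: 0.108
```

```bash
python3 -c "
from h import *
inrack()"
```

```text
t 30.25 rack x,y,z [-41.   -1.4  62.1] F rack [ 0.1 -0.1 -3. ] lean 42.0 open 9.2
```

Request:
step_arm(rows=[[-0.3,0.05,0,0,0,0,5],[-0.6,0.1,0,0,0,0,5],[-0.9,0.15,0,0,0,0,5],[-1.2,0.2,0,0,0,0,5],[-1.2,0.2,0,0,0,0,5],[-1.2,0.2,0,0,0,0,5],[-1.2,0.2,0,0,0,0,5],[-1.2,0.2,0,0,0,0,5]])

```text
clock: 31.25
eef_pos: [618.0, -166.6, 22.2]
tcp_rot: [1.57, 0.837, -0.186]
contact_force: [3.5, -1.2, -3.5]
opening: 0.108
```

```bash
python3 -c "
from h import *
inrack()"
```

```text
t 31.25 rack x,y,z [-42.1  -1.4  62.3] F rack [ 3.6 -0.5 -3.5] lean 42.0 open 9.2
```

The catch holds: 3.6 N of pull. Increasing.

Request:
step_arm(rows=[[-0.3,0.05,-0.1,0,0,0,5],[-0.6,0.1,-0.2,0,0,0,5],[-0.9,0.15,-0.2,0,0,0,5],[-1.2,0.2,-0.2,0,0,0,5],[-1.2,0.2,-0.2,0,0,0,5],[-1.2,0.2,-0.2,0,0,0,5],[-1.2,0.2,-0.2,0,0,0,5],[-1.2,0.2,-0.2,0,0,0,5]])

```text
clock: 32.25
eef_pos: [617.3, -166.5, 22.3]
tcp_rot: [1.57, 0.836, -0.186]
contact_force: [6.3, -0.6, -5.2]
opening: 0.108
```

```bash
python3 -c "
from h import *
inrack()"
```

```text
t 32.25 rack x,y,z [-42.8  -1.5  62.3] F rack [ 6.3  0.5 -5.2] lean 42.1 open 9.2
```

Request:
step_arm(rows=[[-0.4,0.1,-0.3,0,0,0,5],[-0.8,0.15,-0.6,0,0,0,5],[-1.2,0.2,-0.8,0,0,0,5],[-1.6,0.3,-0.8,0,0,0,5],[-2,0.4,-0.8,0,0,0,5],[-2,0.4,-0.8,0,0,0,5],[-2,0.4,-0.8,0,0,0,5],[-2,0.4,-0.8,0,0,0,5]])

```text
clock: 33.25
eef_pos: [616.6, -166.4, 22.2]
tcp_rot: [1.57, 0.834, -0.186]
contact_force: [9.0, -1.3, -5.2]
opening: 0.109
```

```bash
python3 -c "
from h import *
inrack()"
```

```text
t 33.25 rack x,y,z [-43.6  -1.5  62.2] F rack [ 9.   0.4 -5.2] lean 42.2 open 9.4
```

Request:
step_arm(rows=[[-1.8,0.3,-0.8,0,0,0,5],[-2.4,0.45,-0.9,0,0,0,5],[-3,0.55,-1,0,0,0,5],[-3,0.55,-1,0,0,0,5],[-3,0.55,-1,0,0,0,5],[-3,0.55,-1,0,0,0,5],[-3,0.55,-1,0,0,0,5],[-3,0.55,-1,0,0,0,5]])

```text
clock: 34.25
eef_pos: [615.7, -166.4, 22.3]
tcp_rot: [1.57, 0.83, -0.186]
contact_force: [12.3, -2.2, -7.3]
opening: 0.105
```

```bash
python3 -c "
from h import *
inrack()"
```

```text
t 34.25 rack x,y,z [-44.6  -1.7  62.2] F rack [12.5  0.1 -7.3] lean 42.4 open 9.0
```

12.5 N straight back. I'll hold it a further half second, then ease off.

Request:
step_arm(rows=[[-2,0.4,-1,0,0,0,5],[-2,0.4,-1,0,0,0,5],[-2,0.4,-1,0,0,0,5],[-2,0.4,-1,0,0,0,5],[0,0,-0.6,0,0,0,5],[1.5,-0.3,-0.3,0,0,0,5],[3,-0.55,0,0,0,0,5],[4,-0.75,0,0,0,0,5]])

```text
clock: 35.25
eef_pos: [619.1, -167.0, 22.1]
tcp_rot: [1.57, 0.831, -0.186]
contact_force: [-1.3, 0.3, 0.0]
opening: 0.106
```

```bash
python3 -c "
from h import *
inrack()
im,d=vision.grab_frame('side')
cv2.imwrite('pics/side19.png',cv2.resize(im[210:290,240:360,::-1],None,fx=6,fy=6,interpolation=0))"
```

```text
t 35.25 rack x,y,z [-41.1  -1.6  62. ] F rack [-1.3  0.1  0. ] lean 42.4 open 9.0
```

View pics/side19.png

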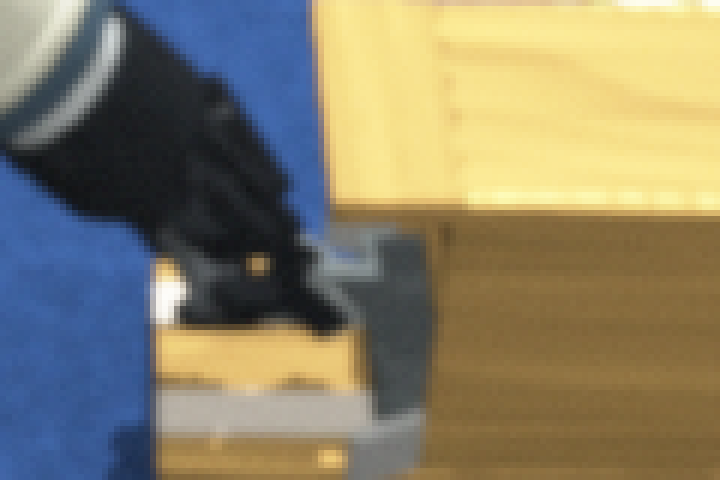

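Forces are back to about 0 and the tray stayed in place. Releasing and backing straight out.

Request:
step_arm(rows=[[0,0,0,0,0,0,20],[0,0,0,0,0,0,40],[0,0,0,0,0,0,40],[0,0,0,0,0,0,40],[-8,1.5,4,0,0,0,40],[-25,4.7,14,0,0,0,40],[-48,9,30,0,0,0,40],[-75,14,50,0,0,0,40]])

```text
clock: 36.3
eef_pos: [542.1, -152.5, 72.5]
tcp_rot: [1.57, 0.832, -0.186]
contact_force: [-0.8, 0.0, 1.4]
opening: 0.469
```

Request:
step_arm(rows=[[-20,10,15,0,0,0,40],[-40,25,30,0,0,0,40],[-60,45,45,0,0,0,40],[-75,70,60,0,0,0,40],[-75,95,75,0,0,0,40],[-75,120,85,0,0,0,40],[-75,140,90,0,0,0,40],[-75,150,90,0,0,0,40]])

```text
clock: 37.3
eef_pos: [471.3, -18.2, 156.3]
tcp_rot: [1.573, 0.813, -0.184]
contact_force: [1.9, -0.1, -0.0]
opening: 0.47
```

```bash
python3 -c "
from h import *
inrack()
for n in('side','top'):
    im,d=vision.grab_frame(n); np.savez(f'{n}20.npz',im=im,d=d)
    c=im[210:300,250:360] if n=='side' else im[100:230,290:400]
    cv2.imwrite(f'pics/{n}20.png',cv2.resize(c[...,::-1],None,fx=6 if n=='side' else 4.5,fy=6 if n=='side' else 4.5,interpolation=0))
    cv2.imwrite(f'pics/{n}20f.png',im[...,::-1])
"
```

```text
t 37.3 rack x,y,z [-214.7  117.1  195.5] F rack [ 1.9  0.2 -0. ] lean 43.4 open 40.2
```

View pics/side20.png

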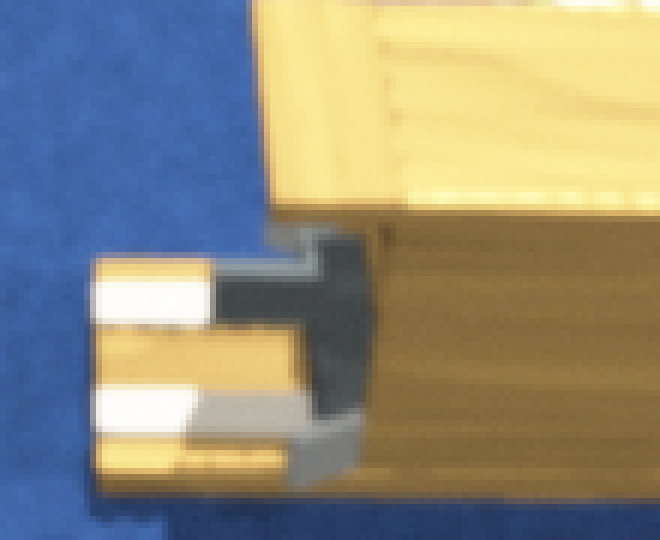

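View pics/top20.png

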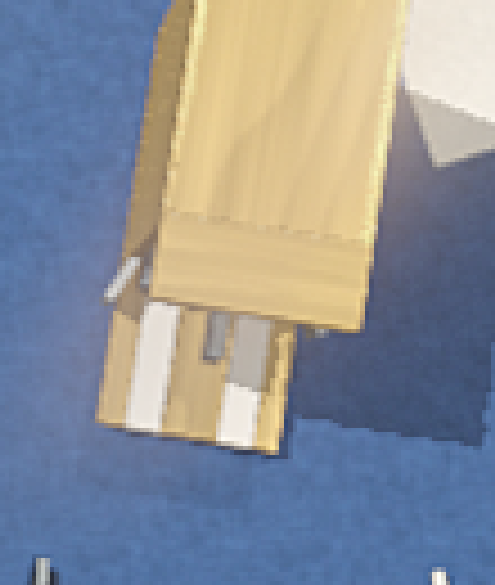

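View pics/top20f.png

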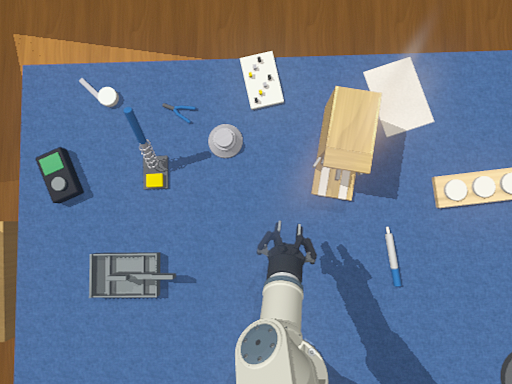

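View pics/side20f.png

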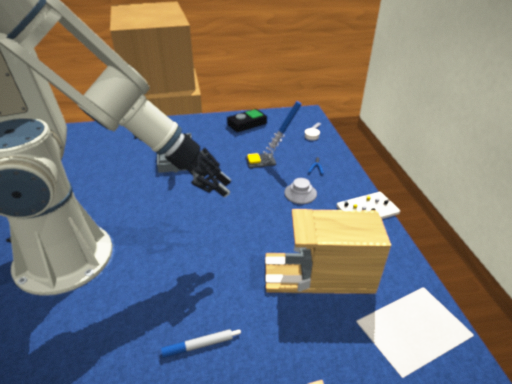

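The tray is in the slot with its tab at side crop (215–320, 265–320). One numeric check of the home position.

```bash
python3 -c "
from h import *
a=np.radians(RY);X=np.array([np.cos(a),np.sin(a)]);Y=np.array([-X[1],X[0]])
def rr(n,uv,z):
    e=ray(n,uv,z)[0][:2]-RO; return (e@X).round(1),(e@Y).round(1)
print('tab tip top cam',rr('top',(290+211/4.5,100+361/4.5),74),'want -59')
print('tab tip side cam',rr('side',(250+214/6,210+262/6),74))
print('ledge front corner side (want -105)',rr('side',(250+92/6,210+468/6),20), rr('top',(290+97/4.5,100+421/4.5),20))
print('tab tip before (side13) scaled: -190.2 at grasp -175')
s=r.sense(); print(s['clock'],s['qvel'].round(3))
"
```

```text
tab tip top cam (np.float64(-62.7), np.float64(0.5)) want -59
tab tip side cam (np.float64(-56.4), np.float64(-1.0))
ledge front corner side (want -105) (np.float64(-105.8), np.float64(-63.6)) (np.float64(-106.1), np.float64(57.2))
tab tip before (side13) scaled: -190.2 at grasp -175
37.4 [-0.056  0.013 -0.    -0.311 -0.014  0.177]
```

The two cameras give −62.7 and −56.4 mm, averaging −59.5 against the wanted −59. That is home, with the catch engaged. I'll let the arm settle and hand in.

Request:
step_arm(rows=[[0,0,0,0,0,0,40],[0,0,0,0,0,0,40],[0,0,0,0,0,0,40],[0,0,0,0,0,0,40],[0,0,0,0,0,0,40],[0,0,0,0,0,0,40],[0,0,0,0,0,0,40],[0,0,0,0,0,0,40]])

```text
clock: 38.4
eef_pos: [471.0, -16.5, 155.9]
tcp_rot: [1.576, 0.814, -0.18]
contact_force: [-0.9, -0.6, -0.2]
opening: 0.472
```

```bash
python3 -c "
from h import *
s=r.sense(); print(s['clock'],s['qvel'].round(3)); print(order.sign_off())"
```

```text
38.4 [ 0.001 -0.002 -0.001  0.003  0.003 -0.   ]
the job is handed in; nothing more can be done
None
```

The smaller, loaded tray is home in the lower slot, and I handed the job in at 38.4 s. I carried it by the fin to the ledge, then pushed it home by the tab past the catch (up to about 6 N) until the buffer pushed back. I then pulled straight back. The force rose to 9 N and then 12.5 N, the highest I read, and was held for about half a second more before I let go and backed clear. The force readings come only at the end of each one-second move.

**Last checks:**
- **Catch:** it held. The tray gave about 3 mm under the pull and was still in the slot afterwards.
- **Home position:** the cameras differ by about 6 mm. The tab end measured 62.7 mm (top) and 56.4 mm (side) in front of the rack face; the average of 59.5 fits the expected 59.
- **Coils:** both were in their pockets when last seen, just before the push in. Inside the slot they are hidden, so I could not check them at the end.
- **Level:** the tray was level when carried. During the pull the wrist also read up to 7 N of upward pull on the tab and about 0.4° of tilt, both gone once I eased off.
- **Other things on the table:** they look unmoved.

**What went wrong:** the first try at the fin closed on nothing. The pictures showed the fingertips about 35 mm short of the reported tool point, so I corrected for that and the next try held.

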